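Take a chisel from its chest and hold it level to show its edge

ROBOT

A 6-joint arm with a two-finger parallel gripper is mounted at the origin on the work surface. World frame = base frame: x ahead of the robot, y to its left, z up, the work surface at z = 0. Lengths are in m, angles in rad, forces in N, time in s.
With the tool pointing down it reaches from about 0.4 to 0.825 m from the base axis. Payload 7 kg.
Tool frame: the origin (TCP) lies on the centre line of the jaws, within the pads' length; the fingertips stand 25 mm ahead of it and the grasp point (between the pads) lies 6 mm ahead of it; z points along the fingers, y is the direction in which the jaws open and shut (so a half turn about z gives the same grasp; the last joint's range is limited). The gripper opens to 88 mm and grips with 3 to 60 N. Pads are 19 mm wide; open, the fingers measure 130 mm over their backs; the gripper's body (78 mm by 193 mm) begins 47 mm behind the grasp point.
Start: joints at [1.447, 0.359, 0.012, 0, -1.224, -0.288], TCP at [0.27, 0.619, 0.252] pointing down, gripper open.
Joint ranges: [-3.07, 3.07], [-1.43, 2.12], [-1.02, 1.25], [-3.03, 1.67], [-3.05, -0], [-3.03, 3.03]. Speed limits (rad/s): [2.39, 2.39, 3.01, 3.14, 3.14, 3.14].

INTERFACE

Orientations are given as [roll, pitch, yaw] about the fixed x, y, z axes, in that order (R = Rz(yaw) Ry(pitch) Rx(roll)).
In Python, from station import * gives the robot as it stands. The module is installed in compiled form; this text tells all that it offers.
- The arm moves only by the tool step_arm, never from a script. Its argument "commands" is text: rows parted by semicolons, each of 6 numbers parted by spaces: the shift along the tool's x, y, z in mm, then the turn, a rotation vector about the tool's x, y, z in rad. A call has 1 to 8 rows; each row shifts and turns the commanded pose from where the row before left it, along the tool's axes as they then stand; what a row does not reach is not made up. A row lasts 1/8 s, in which the tool goes at most 62.5 mm and 10.7 degrees, less where a joint would pass 70% of its speed; a pose out of reach is approached as far as the arm can. A call is refused whole if a number of a shift passes 62.5 or a number of a turn 0.188, either way. A call with a gripper value outside its range is refused whole. "jaw" is the finger opening in mm, from 0 to 87.6, set as the call begins (left out, the last holds). The fingers move at their own pace and stop on an object; "grip_force" is the grip in N (left out, the last holds). Time passes only in rows, so rows that do not move let the fingers close. It gives the time, the measured TCP pose, the force and the opening at its end, in the units of the state.
- get_state(): the state, without advancing time (a new reading comes with each control period).
- grab_frame(name): name is "scene" or "top" or "wrist"; returns a dict with "frame" (420x560x3 uint8, red, green, blue), "fovy" (degrees; the focal length in pixels is half the picture's height over the tangent of half this angle, whatever the lens; pixels are square), "cx", "cy" (the principal point, pixels), "rvec" (rotation vector, rad) and "tvec" (3), from world to camera coordinates, as OpenCV has them; the wrist camera has in their place "tool_from_camera" (4x4, takes a point from camera to tool coordinates, whose origin is the TCP and whose axes are the flange's). Camera axes: x right, y down, z forward; pixel columns grow to the right and rows downward; lengths in m; the calibration is good to about 2 mm. A picture is of the moment at which its call begins: read the wrist's pose just before it. There is no depth.
- job_done(): hands the job in, once; it reports no verdict.
Trained networks look in a picture, given as the dict that the camera call returned (one of the last four; its "shot" number tells which), for a name from the list of things; names that differ only in an ending like _2 or _b are one class to them, and where a whole thing is asked for, a point or a joint stands for the part that bears it (a point fixed in the world has none). Each returns a list of dicts, best first, with "conf" (0 to 1); they miss things now and then, are a little off and sometimes report something else, mostly with a low value. They report only what shows in the picture. A call takes as long as a camera call.
- recognise(picture, name): "pixel" ([column, row] in pixels, amid what is visible of it).
The state is a dict: "t": time; "q": joint angles; "qd": joint speeds; "joint_efforts": joint torques, N m; "eef_pos": TCP position; "ee_rot": TCP orientation; "force": force on the tool from outside, world axes, zero at the start; "moment": the same for the moment, N m; "width": finger opening in m.
Only numpy, scipy, OpenCV 4.12 (cv2) and the standard library are available. Lean on these libraries where they do the work, as an engineer would, in place of code of your own. Each camera call takes 0.05 s, during which the arm holds its last target.

TASK

The edge of the red-handled chisel is to be looked over. Open the lid of the wooden chest until it lies back on its stop and stays there, draw the red-handled chisel out of its slot, turn it level with the bevelled side up, and hold it still at least 20 cm above the bench, clear of everything; the program finishes while the gripper is still holding it up there. Leave the other chisel in its slot and the other things on the bench where they are.

Things in the scene. Friction and masses are not known exactly. Their poses are not given: they have to be found in the camera images.
- chest: plywood tool chest fixed to the bench, 170 mm deep (x) and 260 mm wide (y), walls 95 mm high and 6 mm thick, 153 mm high with its lid shut. Origin under its centre, on the bench; x points from the front (tab side, facing the robot) to the hinge side, y to the left, z up
- slot_left (a point): mouth of the left slot in the dark sloping block inside the chest. Chisels lean in the slots 45 degrees from upright, handle up and towards the chest's front (-x), bevel side up; the blade sits 60 mm deep and loose (a chisel may sag some degrees) and comes out along its own length. A seated chisel's origin is 39 mm in front of and 39 mm above this point
- slot_right (a point): mouth of the right slot, 100 mm from the left one along the chest's -y, otherwise the same. Either chisel may be in either slot
- lid (a joint): hinge of the chest lid in rad: 0 shut, 1.75 (100 degrees) lying back on its stop. The lid is a plywood shell 58 mm high, about 280 g; the hinge turns freely: let go, the lid falls shut from angles below about 1.2 and falls back on its stop from above that
- lid_hinge (a point): on the hinge line at mid-width, 85 mm behind the chest's origin, 95 mm above the bench. The line runs along the chest's y; opening swings the lid's front up and over towards the chest's +x
- lid_tab (a point): grip point on the dark steel tab that sticks out level from the middle of the lid's lower front edge. Tab: 45 mm long, 24 mm wide (along the hinge line), 10 mm thick. The point is 32 mm out from the lid's front, 13 mm from the tab's end, 202 mm from the hinge line and (lid shut) 6 mm above it. It moves with the lid and points nearly straight up when the lid is open
- chisel_red: the chisel with the red plastic handle, the one to take. Flat-sided handle 90 x 26 x 22 mm (x, y, z), 10 mm brass ferrule, steel blade 60 long x 18 wide x 5 mm. Origin mid-handle; x towards the cutting edge, 115 mm away; y across the blade; z out of the bevel side. About 110 g, balanced some 30 mm from the origin towards the edge
- chisel_wood: a like chisel with a pale wooden handle, to be left in its slot. Same size and axes as the red one
- glue: white glue bottle with an orange cap, 60 mm diameter, 170 mm tall, standing at one side; origin under its centre. To be left alone
- tape: roll of red tape lying flat, 100 mm outside diameter, 25 mm high; origin under its centre. To be left alone
- offcut: offcut of pale wood, 130 x 60 x 40 mm, lying on the bench; origin under its centre. To be left alone
- mallet: hammer lying on the bench, 280 mm long; origin at its underside near mid-length. To be left alone
- driver: screwdriver with a green handle, lying on the bench, 200 mm long; origin at its underside near mid-length. To be left alone
- flask: steel drinks flask with a black cap, 72 mm diameter, 220 mm tall, standing; origin under its centre. To be left alone

How it is judged:
By the outcome, as a careful person would: the job done as asked, in the order asked, and still so for the second after the job is handed in, while the arm keeps its last pose, push and grip.
It also fails if it takes over 58 s, if anything falls off the work surface, if the arm or the gripper's body presses on something with over 40 N, if the wrist force passes 120 N, or if a joint passes its speed limit or range.

## Working session

There is one attempt and no reset: what is moved stays moved. The work goes in short steps, Python scripts to look and compute and a tool call to move; the robot and the scene stay as the last step left them, time stands still between calls to the robot, and variables do not carry over. Pictures are saved under pics/ and viewed, and the job is handed in when it is done.

Besides the shell and the picture viewer there is one more tool, called after ">>>" as name(argument=value, ...), one argument or row to a line, values as JSON. step_arm: Moves the arm, as the interface text tells. Its arguments: {"type":"object","properties":{"commands":{"type":"string"},"jaw":{"type":"number"},"grip_force":{"type":"number"}},"required":["commands"]}

```bash
mkdir -p pics; ls
python3 - <<'E'
from station import *
import cv2,json
s=get_state();print({k:(v if not hasattr(v,'round') else v) for k,v in s.items()})
for n in ["scene","top"]:
    p=grab_frame(n);cv2.imwrite(f"pics/{n}0.png",p["frame"][:,:,::-1])
    print({k:v for k,v in p.items() if k!="frame"})
    for o in ["chest","lid","lid_tab","lid_hinge","chisel_red","chisel_wood","glue","flask","tape","offcut","mallet","driver"]:
        print(o,[(r["pixel"],round(r["conf"],2)) for r in recognise(p,o)[:2]])
E
```

```text
pics
{'t': 0.0, 'q': array([ 1.44710439e+00,  3.59383435e-01,  1.10378774e-02, -3.34537964e-04,
       -1.22409854e+00, -2.88097076e-01]), 'qd': array([ 0.00197251,  0.00285334,  0.0013332 ,  0.00185334, -0.00017012,
        0.00063678]), 'joint_efforts': array([ 1.03595576e-03, -5.82718062e+01,  2.93056369e+01,  6.99696064e+00,
        6.87127031e-03, -1.67577477e-04]), 'eef_pos': array([0.27001621, 0.6181419 , 0.25061857]), 'ee_rot': array([ 3.13992344e+00, -1.66696931e-04, -4.11902803e-01]), 'force': array([0.27681485, 0.51603926, 0.36351487]), 'moment': array([ 0.05663162, -0.00728394, -0.03096425]), 'width': 0.08745984971136511}
{'fovy': 49.99125103566918, 'cx': 274.609324140154, 'cy': 213.52362518539863, 'rvec': array([ 1.6757415 ,  1.88915909, -0.76455956]), 'tvec': array([ 0.10178897, -0.298715  ,  1.88024162]), 'shot': 1}
chest [([247.8, 224.4], 0.63)]
lid [([248.9, 215.8], 0.83), ([246.2, 225.2], 0.58)]
lid_tab [([247.5, 214.2], 0.7)]
lid_hinge [([249.4, 213.7], 0.58)]
chisel_red []
chisel_wood []
glue []
flask [([119.7, 188.0], 0.85)]
tape [([423.6, 253.8], 0.84)]
offcut []
mallet [([132.4, 234.6], 0.94), ([249.2, 214.9], 0.37)]
driver [([398.5, 208.0], 0.56)]
{'fovy': 54.27292202242401, 'cx': 282.7387926870644, 'cy': 204.85442514288656, 'rvec': array([ 2.14006998, -2.12029746,  0.18533202]), 'tvec': array([-0.04626392,  0.51625848,  1.22768113]), 'shot': 2}
chest [([313.6, 187.9], 0.85)]
lid [([312.3, 183.4], 0.63)]
lid_tab [([311.7, 187.8], 0.93)]
lid_hinge [([313.1, 188.1], 0.6)]
chisel_red []
chisel_wood []
glue [([102.3, 228.3], 0.73)]
flask []
tape [([126.1, 189.4], 0.76), ([463.9, 226.6], 0.23)]
offcut [([421.3, 189.5], 0.62), ([390.7, 256.3], 0.58)]
mallet [([421.3, 186.6], 0.83)]
driver [([146.1, 253.7], 0.79), ([311.8, 186.7], 0.45)]
```

View pics/scene0.png

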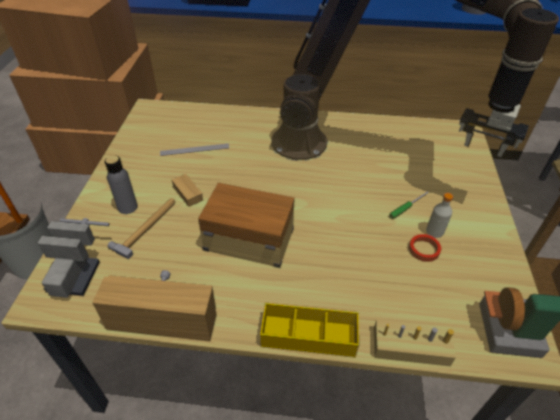

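View pics/top0.png

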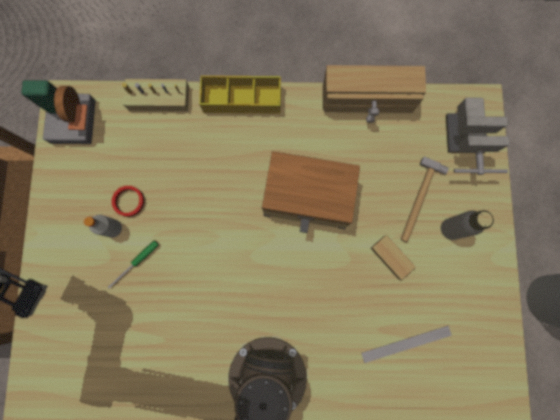

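```bash
cat > h.py <<'E'
from station import *
import cv2,numpy as np
from scipy.spatial.transform import Rotation as R
def cam(p):
    f=p["frame"].shape[0]/2/np.tan(np.radians(p["fovy"]/2)); K=np.array([[f,0,p["cx"]],[0,f,p["cy"]],[0,0,1]])
    return K
def ext(p,s=None):
    if "rvec" in p: return R.from_rotvec(p["rvec"]).as_matrix(),np.array(p["tvec"])
    T=np.eye(4);T[:3,:3]=R.from_euler("xyz",s["ee_rot"]).as_matrix();T[:3,3]=s["eef_pos"]
    M=np.linalg.inv(T@np.array(p["tool_from_camera"]));return M[:3,:3],M[:3,3]
def proj(p,X,s=None):
    r,t=ext(p,s);c=np.atleast_2d(X)@r.T+t;u=c@cam(p).T;return u[:,:2]/u[:,2:]
def ray(p,px,s=None):
    r,t=ext(p,s);d=np.linalg.inv(cam(p))@np.array([px[0],px[1],1.]);return -r.T@t,r.T@d
def atz(p,px,z,s=None):
    o,d=ray(p,px,s);return o+d*(z-o[2])/d[2]
E
python3 - <<'E'
from h import *
for n in ["top","scene"]:
    p=grab_frame(n);x0,y0,x1,y1=(230,130,390,250) if n=="top" else (170,160,330,280)
    c=cv2.resize(p["frame"][y0:y1,x0:x1,::-1],None,fx=5,fy=5,interpolation=cv2.INTER_CUBIC);cv2.imwrite(f"pics/{n}1.png",c)
    if n=="top":
        for q in [(271,153),(359,162),(354,222),(264,208)]: print(q,atz(p,q,.153).round(3))
        for q in [(305,228)]: print(q,atz(p,q,.10).round(3))
E
```

```text
(271, 153) [ 0.65  -0.006  0.153]
(359, 162) [ 0.626 -0.261  0.153]
(354, 222) [ 0.45  -0.243  0.153]
(264, 208) [0.488 0.011 0.153]
(305, 228) [ 0.439 -0.108  0.1  ]
```

View pics/top1.png

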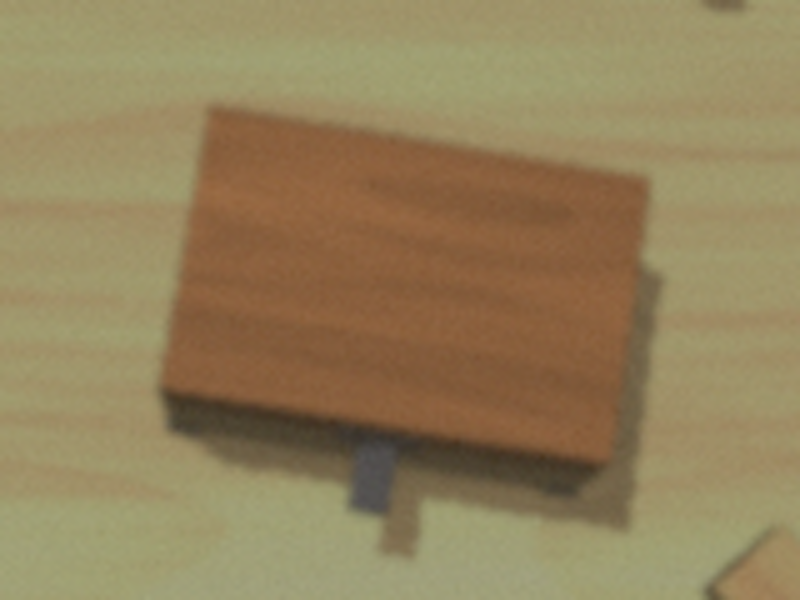

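View pics/scene1.png

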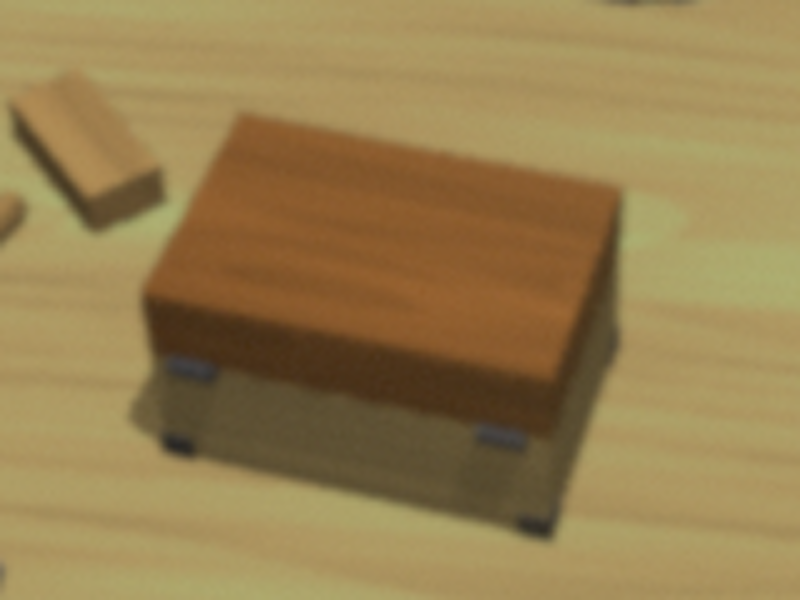

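Run:
```python
from h import *
from scipy.optimize import least_squares
pt=grab_frame("top");ps=grab_frame("scene")
c=np.array([[.085,.13,.153],[.085,-.13,.153],[-.085,-.13,.153],[-.085,.13,.153],[-.13,0.012,.106],[-.13,-.012,.106]])
t=(np.array([(211,107),(649,177),(610,464),(165,391),(350,508),(390,513)])+.5)/5-.5+[230,130]
s=(np.array([(555,382),(147,297),(240,115),(620,188)])+.5)/5-.5+[170,160]
def W(v,X):
    a,b=np.cos(v[2]),np.sin(v[2]);return X@np.array([[a,b,0],[-b,a,0],[0,0,1]])+[v[0],v[1],0]
f=lambda v:np.r_[(proj(pt,W(v,c))-t).ravel(),(proj(ps,W(v,c[:4]))-s).ravel()]
r=least_squares(f,[.55,-.12,-.1]);print(r.x,r.fun.round(1))
v=r.x
for X in [[-.117,0,.101],[-.085,0,.101],[.085,0,.095]]: print(W(v,np.array(X)).round(4))
for nm,p,px,z in [("tape",pt,(128,201),.02),("glue",pt,(90,222),.17),("flask",pt,(484,220),.22),("offcut",pt,(393,257),.04),("drv",pt,(146,253),.02)]: print(nm,atz(p,px,z).round(3))
```

```text
[ 0.55443475 -0.12203983 -0.14964651] [-0.7 -0.5  0.4 -0.8  0.6 -0.6 -1.3 -0.4 -0.3  0.2 -0.1  0.5 -0.1 -0.7
 -1.5 -0.9 -0.3 -0.7  0.7 -0.7]
[ 0.4387 -0.1046  0.101 ]
[ 0.4704 -0.1094  0.101 ]
[ 0.6385 -0.1347  0.095 ]
tape [0.529 0.45  0.02 ]
glue [0.441 0.493 0.17 ]
flask [ 0.45  -0.577  0.22 ]
offcut [ 0.359 -0.379  0.04 ]
drv [0.365 0.382 0.02 ]
```

```bash
cat >> h.py <<'E'
V=np.array([0.5544,-0.1220,-0.1496])
def C2W(X):
    return R.from_euler("z",V[2]).apply(X)+[V[0],V[1],0]
def tilt(phi): # tool x ~ chest x, z down tilted toward chest +x
    return R.from_euler("z",V[2])*R.from_euler("x",np.pi)*R.from_euler("y",phi)
def plan(p0,R0,wps):
    """wps: list of (pos,Rot,nrows)"""
    out=[]
    for p1,R1,n in wps:
        rv=(R0.inv()*R1).as_rotvec()
        Rk=R0;pk=np.array(p0)
        for k in range(1,n+1):
            Rn=R0*R.from_rotvec(rv*k/n);pn=np.array(p0)+(np.array(p1)-p0)*k/n
            out.append(np.r_[Rk.inv().apply(pn-pk)*1e3,(Rk.inv()*Rn).as_rotvec()]);Rk,pk=Rn,pn
        p0,R0=np.array(p1),R1
    for i in range(0,len(out),8):
        print("; ".join(" ".join(f"{a:.1f}" for a in o[:3])+" "+" ".join(f"{a:.3f}" for a in o[3:]) for o in out[i:i+8]))
def cur():
    s=get_state();return s["eef_pos"],R.from_euler("xyz",s["ee_rot"])
E
python3 - <<'E'
from h import *
p,r=cur();ph=np.radians(32);Rt=tilt(ph);g=C2W([-.117,0,.101]);z=Rt.apply([0,0,1])
print(g,z,Rt.apply([0,1,0]))
tcp=g-.006*z
plan(p,r,[([.35,.25,.32],tilt(ph/2),8),(tcp-.10*z,Rt,8)])
print(tcp,tcp-.1*z)
E
```

```text
[ 0.4387068  -0.10456201  0.101     ] [ 0.52400048 -0.07898055 -0.8480481 ] [-1.49042612e-01 -9.88830774e-01  1.17961196e-16]
27.6 38.2 -8.6 0.005 0.035 -0.033; 26.6 39.1 -7.8 0.005 0.035 -0.033; 25.6 39.9 -7.1 0.005 0.035 -0.033; 24.5 40.7 -6.4 0.005 0.035 -0.033; 23.4 41.4 -5.7 0.005 0.035 -0.033; 22.2 42.1 -5.1 0.005 0.035 -0.033; 21.0 42.8 -4.6 0.005 0.035 -0.033; 19.7 43.5 -4.1 0.005 0.035 -0.033
5.7 42.2 18.4 0.000 0.035 0.000; 5.0 42.2 18.6 0.000 0.035 0.000; 4.4 42.2 18.8 0.000 0.035 0.000; 3.7 42.2 18.9 -0.000 0.035 0.000; 3.1 42.2 19.0 0.000 0.035 -0.000; 2.4 42.2 19.1 -0.000 0.035 0.000; 1.7 42.2 19.2 0.000 0.035 0.000; 1.1 42.2 19.3 -0.000 0.035 0.000
[ 0.4355628  -0.10408813  0.10608829] [ 0.38316275 -0.09619008  0.1908931 ]
```

>>> step_arm(
  commands="27.6 38.2 -8.6 0.005 0.035 -0.033; 26.6 39.1 -7.8 0.005 0.035 -0.033; 25.6 39.9 -7.1 0.005 0.035 -0.033; 24.5 40.7 -6.4 0.005 0.035 -0.033; 23.4 41.4 -5.7 0.005 0.035 -0.033; 22.2 42.1 -5.1 0.005 0.035 -0.033; 21.0 42.8 -4.6 0.005 0.035 -0.033; 19.7 43.5 -4.1 0.005 0.035 -0.033",
  jaw=70,
)

```text
t: 2.5
eef_pos: [0.3507, 0.2486, 0.3203]
ee_rot: [-3.138, -0.283, -0.145]
force: [0.9, -1.0, 0.3]
width: 0.0697
```

>>> step_arm(
  commands="5.7 42.2 18.4 0 0.035 0; 5.0 42.2 18.6 0 0.035 0; 4.4 42.2 18.8 0 0.035 0; 3.7 42.2 18.9 0 0.035 0; 3.1 42.2 19 0 0.035 0; 2.4 42.2 19.1 0 0.035 0; 1.7 42.2 19.2 0 0.035 0; 1.1 42.2 19.3 0 0.035 0",
)

```text
t: 3.5
eef_pos: [0.4112, -0.1036, 0.2424]
ee_rot: [-3.126, -0.494, -0.147]
force: [1.1, 0.9, -0.3]
width: 0.0699
```

Run:
```python
from h import *
ph=np.radians(32);Rt=tilt(ph);g=C2W([-.117,0,.101]);z=Rt.apply([0,0,1])
s=get_state();print(s["t"],s["eef_pos"],s["q"],s["force"],(R.from_euler("xyz",s["ee_rot"]).inv()*Rt).as_rotvec())
p=grab_frame("wrist");f=p["frame"].copy()
for X in [[-.13,.012,.106],[-.13,-.012,.106],[-.085,.012,.106],[-.085,-.012,.106],[-.085,.13,.153],[-.085,-.13,.153]]:
    u=proj(p,C2W(np.array(X)),s)[0];print(u);cv2.circle(f,tuple(int(a) for a in u),3,(0,255,0),-1)
cv2.imwrite("pics/w1.png",f[:,:,::-1])
pp,r=cur();plan(pp,r,[(g-.006*z,Rt,5)])
```

```text
3.5 [ 0.41121354 -0.1036479   0.24244306] [ 0.39649655 -0.39838936 -1.01548525  0.45111128 -0.56033125  0.69408573] [ 1.135867    0.93073309 -0.34448926] [-0.01710564  0.06437515  0.00145519]
[266.50594289 265.42374865]
[293.56854786 265.65953821]
[267.49151123 215.86647573]
[293.59172837 216.03413994]
[113.25725507 202.05094442]
[448.55409905 204.00484835]
-8.1 -1.8 26.0 -0.002 0.014 -0.001; -8.5 -1.8 25.9 -0.002 0.014 -0.001; -8.8 -1.9 25.8 -0.002 0.014 -0.001; -9.2 -2.0 25.6 -0.002 0.014 -0.001; -9.5 -2.0 25.5 -0.002 0.014 -0.001
```

View pics/w1.png

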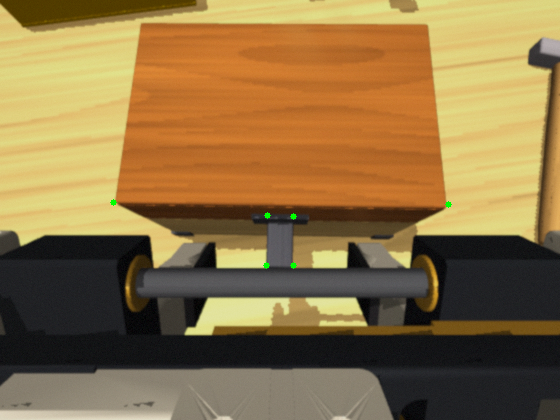

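Run:
```python
from h import *
ph=np.radians(28);Rt=tilt(ph);g=C2W([-.117,0,.101]);z=Rt.apply([0,0,1])
pp,r=cur();plan(pp,r,[(g-.05*z,Rt,4),(g-.006*z,Rt,3)]);print(g-.05*z,g-.006*z)
```

```text
-10.0 -2.3 21.5 -0.003 -0.001 -0.002; -10.0 -2.4 21.5 -0.003 -0.001 -0.002; -10.0 -2.5 21.5 -0.003 -0.001 -0.002; -10.0 -2.6 21.5 -0.003 -0.001 -0.002; 0.0 -0.0 14.7 0.000 0.000 0.000; -0.0 0.0 14.7 0.000 0.000 0.000; -0.0 -0.0 14.7 0.000 0.000 0.000
[ 0.4154954  -0.10106345  0.14514738] [ 0.43592143 -0.10414219  0.10629769]
```

>>> step_arm(
  commands="-10 -2.4 21.5 -0.003 0 -0.002; -10 -2.4 21.5 -0.003 0 -0.002; -10 -2.5 21.5 -0.003 0 -0.002; -10 -2.5 21.5 -0.003 0 -0.002",
)

```text
t: 4.05
eef_pos: [0.4369, -0.1108, 0.1821]
ee_rot: [-3.108, -0.434, -0.137]
force: [-1.0, -0.7, -0.0]
width: 0.07
```

Run:
```python
from h import *
ph=np.radians(28);Rt=tilt(ph);g=C2W([-.117,0,.101]);z=Rt.apply([0,0,1])
s=get_state();pp,r=cur();print(pp,s["q"],(r.inv()*Rt).as_rotvec());plan(pp,r,[(g-.006*z,Rt,4)])
```

```text
[ 0.43686501 -0.11079175  0.18209952] [ 0.27792862 -0.20637921 -1.01581917  0.38964542 -0.37385854  0.82705402] [-0.03895908  0.055322    0.0101176 ]
-8.4 -1.0 17.0 -0.010 0.014 0.003; -8.6 -1.2 16.9 -0.010 0.014 0.003; -8.9 -1.3 16.8 -0.010 0.014 0.003; -9.1 -1.5 16.6 -0.010 0.014 0.003
```

```bash
cat > kin.py <<'E'
import numpy as np
from scipy.spatial.transform import Rotation as R
from scipy.optimize import least_squares
D=[([1.44710439,.359383435,.0110378774,-3.3e-4,-1.22409854,-.288097],[.27001621,.6181419,.25061857],[3.13992344,-1.7e-4,-.411902803]),
([0.39649655,-0.39838936,-1.01548525,0.45111128,-0.56033125,0.69408573],[0.41121354,-0.1036479,0.24244306],[-3.126,-.494,-.147]),
([0.27792862,-0.20637921,-1.01581917,0.38964542,-0.37385854,0.82705402],[0.43686501,-0.11079175,0.18209952],[-3.108,-.434,-.137])]
def rot(ax,a): return R.from_rotvec(np.array(ax)*a)
Y=[0,1,0]
def fk(q,P,s4=1,s6=1,off6=0):
    h,a1,d,a2,a3,d4,L,dw=P
    r1=rot([0,0,1],q[0]); p=r1.apply([a1,-d,h])
    r2=r1*rot(Y,q[1]); p=p+r2.apply([0,0,a2])
    r3=r2*rot(Y,-q[2]); p=p+r3.apply([0,0,a3])
    r4=r3*rot([1,0,0],s4*q[3]); p=p+r4.apply([d4,0,0])
    r5=r4*rot(Y,-q[4]); p=p+r5.apply([L,dw,0])
    r6=r5*rot([1,0,0],s6*q[5]+off6)
    # tool z = x axis
    return p,r6
if __name__=="__main__":
    for s4 in(1,-1):
        for q,p,e in D:
            Rm=R.from_euler("xyz",e);_,r=fk(q,np.zeros(8),s4)
            print(s4,r.apply([1,0,0]).round(3),Rm.apply([0,0,1]).round(3))
E
python3 kin.py
```

```text
1 [ 0.    -0.002 -1.   ] [-0.001 -0.002 -1.   ]
1 [ 0.292  0.374 -0.88 ] [ 0.471 -0.054 -0.88 ]
1 [ 0.344  0.243 -0.907] [ 0.421 -0.024 -0.907]
-1 [-0.001 -0.002 -1.   ] [-0.001 -0.002 -1.   ]
-1 [ 0.471 -0.054 -0.88 ] [ 0.471 -0.054 -0.88 ]
-1 [ 0.42  -0.024 -0.907] [ 0.421 -0.024 -0.907]
```

```bash
cat >> kin.py <<'E'
    # roll sign
    for s6 in(1,-1):
        for q,p,e in D:
            Rm=R.from_euler("xyz",e);_,r=fk(q,np.zeros(8),-1,s6)
            print(s6,(r.inv()*Rm).as_matrix().round(3).tolist())
    def f(P): return np.concatenate([(fk(q,P,-1)[0]-p)*1e3 for q,p,e in D]+[(np.array(P)-[.3,0,.19,.4,0,.4,.25,0])*1])
    r=least_squares(f,[.3,0,.19,.4,0,.4,.25,0]);print(r.x.round(4),r.fun.round(2))
E
python3 kin.py|tail -7
```

```text
1 [[0.0, -0.0, 1.0], [-0.181, -0.983, -0.0], [0.983, -0.181, -0.0]]
1 [[-0.0, 0.0, 1.0], [0.083, -0.997, 0.0], [0.997, 0.083, 0.0]]
-1 [[0.0, -0.0, 1.0], [-1.0, 0.0, 0.0], [-0.0, -1.0, -0.0]]
-1 [[0.0, -0.0, 1.0], [-1.0, -0.0, 0.0], [0.0, -1.0, -0.0]]
-1 [[-0.0, 0.0, 1.0], [-1.0, -0.0, -0.0], [0.0, -1.0, 0.0]]
[ 0.1988  0.      0.      0.6016 -0.      0.4636  0.353  -0.1918] [ 0.   -0.    0.    0.    0.   -0.   -0.    0.    0.   -0.1   0.   -0.19
  0.2  -0.    0.06  0.1  -0.19]
```

```bash
cat > ik.py <<'E'
import numpy as np
from kin import fk,R,least_squares
P=[0.1988,0,0,.6016,0,.4636,.353,-.1918]
M=R.from_matrix([[0,0,1],[-1,0,0],[0,-1,0]])
lo=np.array([-3.07,-1.43,-1.02,-3.03,-3.05,-3.03]);hi=np.array([3.07,2.12,1.25,1.67,0,3.03])
def fkt(q):
    p,r=fk(q,P,-1,-1);return p,r*M
def ik(p,Rt,q0,tries=12,seed=0):
    rng=np.random.default_rng(seed);best=None
    for i in range(tries):
        s=np.clip(q0 if i==0 else q0+rng.normal(0,.5,6),lo+.01,hi-.01)
        def f(q):
            a,b=fkt(q);return np.r_[(a-p)*10,(b.inv()*Rt).as_rotvec()*2]
        r=least_squares(f,s,bounds=(lo,hi))
        if best is None or r.cost<best.cost: best=r
        if best.cost<1e-8: break
    return best.x,best.cost
E
python3 - <<'E'
from h import *; from ik import *
s=get_state();print(s["eef_pos"]-fkt(s["q"])[0])
q0=s["q"]
for ph in (0,10,15,20,25,30):
  Rt=tilt(np.radians(ph));z=Rt.apply([0,0,1]);o=[]
  for th in (0,.3,.6,.9,1.2,1.5,1.72):
    a=th-.03; g=C2W(np.array([.085-.202*np.cos(a)-.0*0,0,.095+.006+.202*np.sin(th)*1.0]))
    rel=np.array([-.202,0,.006]);c,sn=np.cos(th),np.sin(th)
    g=C2W(np.array([.085,0,.095])+[rel[0]*c+rel[2]*sn,0,-rel[0]*sn+rel[2]*c])
    q,cst=ik(g-.006*z,Rt,q0);o.append((th,round(cst,5),round(q[2],2),round(q[4],2)))
  print(ph,o)
E
```

```text
[ 1.72401230e-05 -9.96031186e-07 -3.71858317e-05]
0 [(0, np.float64(0.0), np.float64(-0.66), np.float64(-0.77)), (0.3, np.float64(0.0), np.float64(-0.56), np.float64(-0.93)), (0.6, np.float64(0.0), np.float64(-0.43), np.float64(-1.06)), (0.9, np.float64(0.0), np.float64(-0.28), np.float64(-1.17)), (1.2, np.float64(0.0), np.float64(-0.13), np.float64(-1.25)), (1.5, np.float64(0.0), np.float64(0.02), np.float64(-1.31)), (1.72, np.float64(0.0), np.float64(0.12), np.float64(-1.33))]
10 [(0, np.float64(0.0), np.float64(-0.85), np.float64(-0.52)), (0.3, np.float64(0.0), np.float64(-0.73), np.float64(-0.7)), (0.6, np.float64(0.0), np.float64(-0.59), np.float64(-0.85)), (0.9, np.float64(0.0), np.float64(-0.44), np.float64(-0.96)), (1.2, np.float64(0.0), np.float64(-0.29), np.float64(-1.03)), (1.5, np.float64(0.0), np.float64(-0.15), np.float64(-1.07)), (1.72, np.float64(0.0), np.float64(-0.06), np.float64(-1.09))]
15 [(0, np.float64(0.0), np.float64(-0.98), np.float64(-0.37)), (0.3, np.float64(0.0), np.float64(-0.83), np.float64(-0.58)), (0.6, np.float64(0.0), np.float64(-0.68), np.float64(-
[... 889 characters left out ...]
)), (0.9, np.float64(0.0), np.float64(-0.73), np.float64(-0.59)), (1.2, np.float64(0.0), np.float64(-0.57), np.float64(-0.66)), (1.5, np.float64(0.0), np.float64(-0.43), np.float64(-0.69)), (1.72, np.float64(0.0), np.float64(-0.35), np.float64(-0.69))]
30 [(0, np.float64(0.05598), np.float64(-1.02), np.float64(-0.13)), (0.3, np.float64(0.02241), np.float64(-1.02), np.float64(-0.3)), (0.6, np.float64(0.00024), np.float64(-1.02), np.float64(-0.34)), (0.9, np.float64(0.0), np.float64(-0.85), np.float64(-0.45)), (1.2, np.float64(0.0), np.float64(-0.69), np.float64(-0.51)), (1.5, np.float64(0.0), np.float64(-0.55), np.float64(-0.54)), (1.72, np.float64(0.0), np.float64(-0.46), np.float64(-0.54))]
```

```bash
cat > lid.py <<'E'
from h import *; from ik import *
def tcp_th(th,ph=12,back=.011,out=.004):
    Rt=tilt(np.radians(ph));z=Rt.apply([0,0,1]);rel=np.array([-.202-out,0,.006]);c,sn=np.cos(th),np.sin(th)
    g=C2W(np.array([.085,0,.095])+[rel[0]*c+rel[2]*sn,0,-rel[0]*sn+rel[2]*c])
    return g-back*z,Rt,z
E
python3 - <<'E'
from lid import *
p,Rt,z=tcp_th(0);pp,r=cur();q0=get_state()["q"]
for b in (0.06,0): print(ik(p-b*z,Rt,q0),p-b*z)
plan(pp,r,[(p-.06*z,Rt,4),(p,Rt,3)])
E
```

```text
(array([ 0.30097507, -0.10758878, -0.81765331,  0.1450702 , -0.67682417,
        1.01542009]), np.float64(1.0583390530629374e-20)) [ 0.42015462 -0.10176572  0.17044848]
(array([ 0.27953374,  0.01123447, -0.89682899,  0.18878164, -0.47909918,
        0.98201315]), np.float64(1.1120913395457103e-19)) [ 0.43248999 -0.10362498  0.11175962]
-5.3 -1.6 0.8 -0.009 -0.056 0.004; -5.2 -1.6 1.1 -0.009 -0.056 0.004; -5.1 -1.6 1.4 -0.009 -0.056 0.004; -5.1 -1.6 1.7 -0.009 -0.056 0.004; -0.0 0.0 20.0 0.000 0.000 0.000; 0.0 -0.0 20.0 0.000 0.000 0.000; -0.0 0.0 20.0 0.000 0.000 0.000
```

>>> step_arm(
  commands="-5.3 -1.6 0.8 -0.009 -0.056 0.004; -5.2 -1.6 1.1 -0.009 -0.056 0.004; -5.1 -1.6 1.4 -0.009 -0.056 0.004; -5.1 -1.6 1.7 -0.009 -0.056 0.004; 0 0 0 0 0 0",
  jaw=60,
)

```text
t: 4.68
eef_pos: [0.4207, -0.1013, 0.1707]
ee_rot: [-3.14, -0.209, -0.15]
force: [0.4, -0.7, -0.2]
width: 0.0599
```

Run:
```python
from lid import *
p,Rt,z=tcp_th(0);pp,r=cur();print(pp-(p-.06*z),(r.inv()*Rt).as_rotvec())
plan(pp,r,[(p,Rt,4)])
```

```text
[0.00051104 0.00044118 0.00029735] [-1.11116434e-03  1.27224492e-05 -3.08260797e-05]
-0.1 0.1 15.0 -0.000 0.000 -0.000; -0.1 0.1 15.0 -0.000 0.000 -0.000; -0.1 0.1 15.0 -0.000 0.000 -0.000; -0.1 0.1 15.0 -0.000 0.000 -0.000
```

>>> step_arm(
  commands="0 0 15 0 0 0; 0 0 15 0 0 0; 0 0 15 0 0 0; 0 0 15 0 0 0; 0 0 0 0 0 0",
)

```text
t: 5.3
eef_pos: [0.4312, -0.1038, 0.1111]
ee_rot: [-3.141, -0.208, -0.149]
force: [-0.0, 0.2, 1.0]
width: 0.06
```

>>> step_arm(
  commands="0 0 0 0 0 0; 0 0 0 0 0 0; 0 0 0 0 0 0; 0 0 0 0 0 0",
  jaw=0,
  grip_force=15,
)

```text
t: 5.8
eef_pos: [0.4323, -0.1034, 0.1121]
ee_rot: [-3.14, -0.21, -0.15]
force: [0.1, -0.6, 0.7]
width: 0.0254
```

Run:
```python
from lid import *
s=get_state();print(s["force"],s["width"],s["t"])
p,Rt,z=tcp_th(0);pp,r=cur();print(pp-p)
d=(pp-p)*0
w=[]
ths=np.linspace(0,1.72,25)[1:]
plan(p,Rt,[(tcp_th(t)[0],Rt,1) for t in ths])
```

```text
[ 0.13395437 -0.62406501  0.65775218] 0.025442775435905073 5.8
[-0.00022264  0.00023607  0.00034868]
4.0 -0.0 -14.2 0.000 0.000 0.000; 5.0 0.0 -13.9 0.000 0.000 0.000; 6.0 0.0 -13.5 0.000 0.000 0.000; 6.9 0.0 -13.0 0.000 0.000 0.000; 7.9 -0.0 -12.5 0.000 0.000 0.000; 8.7 0.0 -11.9 0.000 0.000 0.000; 9.6 -0.0 -11.3 0.000 0.000 0.000; 10.3 0.0 -10.5 0.000 0.000 0.000
11.1 0.0 -9.8 0.000 0.000 0.000; 11.7 -0.0 -9.0 0.000 0.000 0.000; 12.4 0.0 -8.1 0.000 0.000 0.000; 12.9 -0.0 -7.2 0.000 0.000 0.000; 13.4 0.0 -6.2 0.000 0.000 0.000; 13.8 -0.0 -5.3 0.000 0.000 0.000; 14.1 0.0 -4.3 0.000 0.000 0.000; 14.4 -0.0 -3.2 0.000 0.000 0.000
14.6 -0.0 -2.2 0.000 0.000 0.000; 14.7 -0.0 -1.2 0.000 0.000 0.000; 14.8 0.0 -0.1 0.000 0.000 0.000; 14.7 -0.0 1.0 0.000 0.000 0.000; 14.6 -0.0 2.0 0.000 0.000 0.000; 14.4 -0.0 3.1 0.000 0.000 0.000; 14.2 -0.0 4.1 0.000 0.000 0.000; 13.9 0.0 5.1 0.000 0.000 0.000
```

>>> step_arm(
  commands="4 0 -14.2 0 0 0; 5 0 -13.9 0 0 0; 6 0 -13.5 0 0 0; 6.9 0 -13 0 0 0; 7.9 0 -12.5 0 0 0; 8.7 0 -11.9 0 0 0; 9.6 0 -11.3 0 0 0; 10.3 0 -10.5 0 0 0",
)

```text
t: 6.8
eef_pos: [0.4683, -0.1085, 0.223]
ee_rot: [-3.14, -0.209, -0.15]
force: [4.1, 3.7, -3.3]
width: 0.024
```

Run:
```python
from h import *
s=get_state();print(s["force"],s["moment"],s["width"])
p=grab_frame("scene");cv2.imwrite("pics/s2.png",cv2.resize(p["frame"][100:310,140:420,::-1],None,fx=2.5,fy=2.5))
```

```text
[ 4.11140908  3.70365797 -3.28732829] [ 1.50535109 -0.05039209  0.20516715] 0.023970823206195133
```

View pics/s2.png

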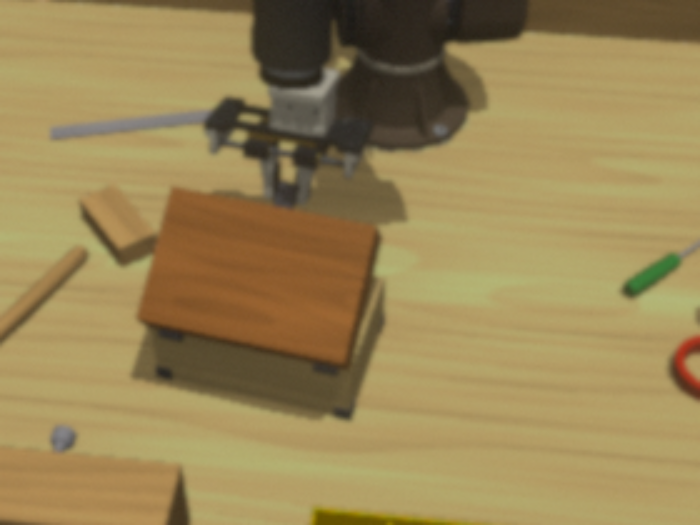

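The lid is up about 0.57 rad, held by the tab at about (290,190) in the crop. Forces are low, so I carry on.

>>> step_arm(
  commands="11.1 0 -9.8 0 0 0; 11.7 0 -9 0 0 0; 12.4 0 -8.1 0 0 0; 12.9 0 -7.2 0 0 0; 13.4 0 -6.2 0 0 0; 13.8 0 -5.3 0 0 0; 14.1 0 -4.3 0 0 0; 14.4 0 -3.2 0 0 0",
)

```text
t: 7.85
eef_pos: [0.5581, -0.1229, 0.2962]
ee_rot: [-3.141, -0.208, -0.15]
force: [0.7, 2.1, -3.8]
width: 0.024
```

>>> step_arm(
  commands="14.6 0 -2.2 0 0 0; 14.7 0 -1.2 0 0 0; 14.8 0 -0.1 0 0 0; 14.7 0 1 0 0 0; 14.6 0 2 0 0 0; 14.4 0 3.1 0 0 0; 14.2 0 4.1 0 0 0; 13.9 0 5.1 0 0 0",
)

```text
t: 8.85
eef_pos: [0.6726, -0.141, 0.3085]
ee_rot: [3.141, -0.208, -0.15]
force: [-1.5, -5.8, -3.3]
width: 0.0238
```

Run:
```python
from lid import *
s=get_state();print(s["force"],s["moment"],s["width"],s["eef_pos"]-tcp_th(1.72)[0])
p=grab_frame("scene");cv2.imwrite("pics/s3.png",cv2.resize(p["frame"][100:310,140:420,::-1],None,fx=2.5,fy=2.5))
```

```text
[-1.52468475 -5.77429765 -3.31353373] [-2.1140968   1.59090999 -0.55081158] 0.023767714915129724 [ 0.00021522 -0.0012725  -0.00011348]
```

View pics/s3.png

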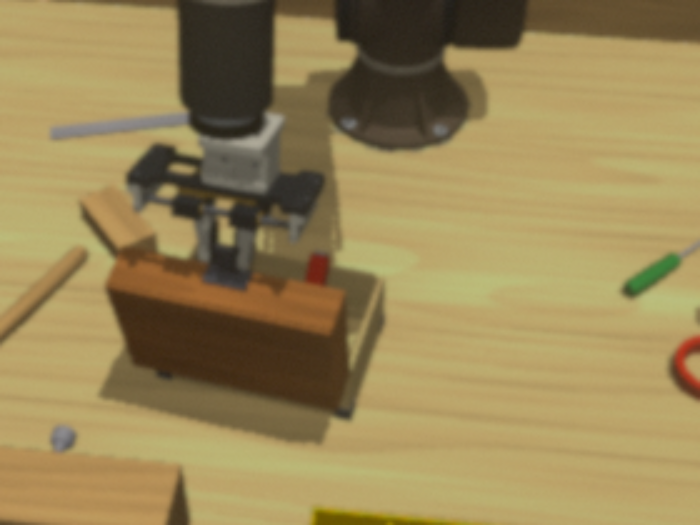

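>>> step_arm(
  commands="3 0 1 0 0 0; 0 0 0 0 0 0; 0 0 0 0 0 0; 0 0 0 0 0 0",
  jaw=55,
)

```text
t: 9.4
eef_pos: [0.6751, -0.1399, 0.3086]
ee_rot: [-3.14, -0.21, -0.149]
force: [-1.0, -0.0, -0.6]
width: 0.054
```

>>> step_arm(
  commands="0 0 -25 0 0 0; 0 0 -30 0 0 0; -40 0 -20 0 0 0; -60 0 0 0 0 0; -60 0 0 0 0 0; 0 0 0 0 0 0",
)

```text
t: 10.15
eef_pos: [0.5006, -0.1145, 0.3483]
ee_rot: [-3.14, -0.209, -0.149]
force: [0.9, 0.7, 1.8]
width: 0.0551
```

Run:
```python
from lid import *
s=get_state();print(s["t"],s["eef_pos"],s["force"])
for n in ("scene","top","wrist"):
    p=grab_frame(n);cv2.imwrite(f"pics/{n}4.png",p["frame"][:,:,::-1])
    for o in ("chisel_red","chisel_wood","lid_tab"): print(n,o,[(r["pixel"],round(r["conf"],2)) for r in recognise(p,o)[:2]])
p=grab_frame("top");cv2.imwrite("pics/top4.png",cv2.resize(p["frame"][130:250,230:390,::-1],None,fx=5,fy=5,interpolation=cv2.INTER_CUBIC))
```

```text
10.15 [ 0.50062017 -0.11451364  0.34829434] [0.85386888 0.67814753 1.78726534]
scene chisel_red [([265.6, 208.0], 0.63), ([238.6, 227.3], 0.59)]
scene chisel_wood []
scene lid_tab [([232.2, 229.9], 0.96)]
top chisel_red []
top chisel_wood []
top lid_tab [([312.9, 135.3], 0.74)]
wrist chisel_red [([241.4, 211.3], 0.78)]
wrist chisel_wood [([321.8, 210.2], 0.9), ([285.2, 48.2], 0.74)]
wrist lid_tab [([281.8, 44.9], 0.9)]
```

View pics/wrist4.png

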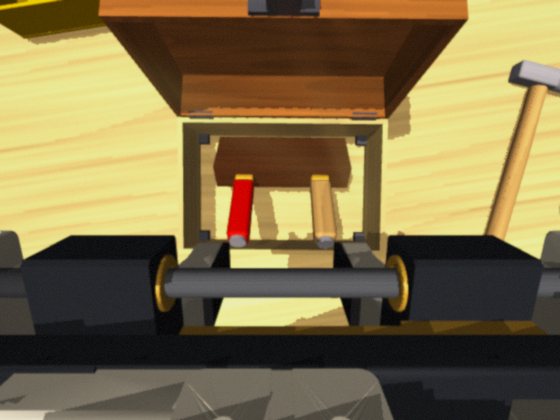

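View pics/top4.png

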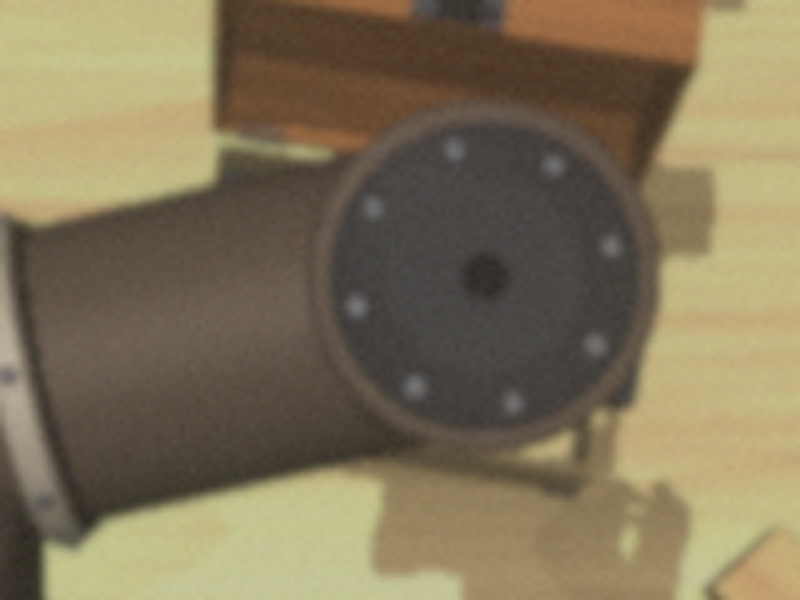

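View pics/scene4.png

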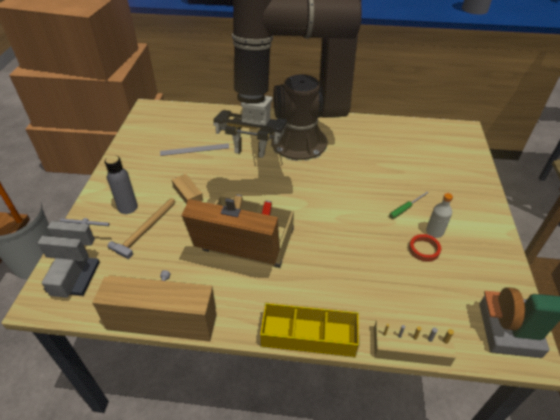

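Run:
```python
from h import *
s=get_state();p=grab_frame("wrist");np.savez("w4.npz",pos=s["eef_pos"],rot=s["ee_rot"])
import pickle;pickle.dump((s,p),open("v1.pkl","wb"))
cv2.imwrite("pics/w4z.png",cv2.resize(p["frame"][120:260,180:360,::-1],None,fx=4,fy=4,interpolation=cv2.INTER_CUBIC))
```

```text
(no output)
```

View pics/w4z.png

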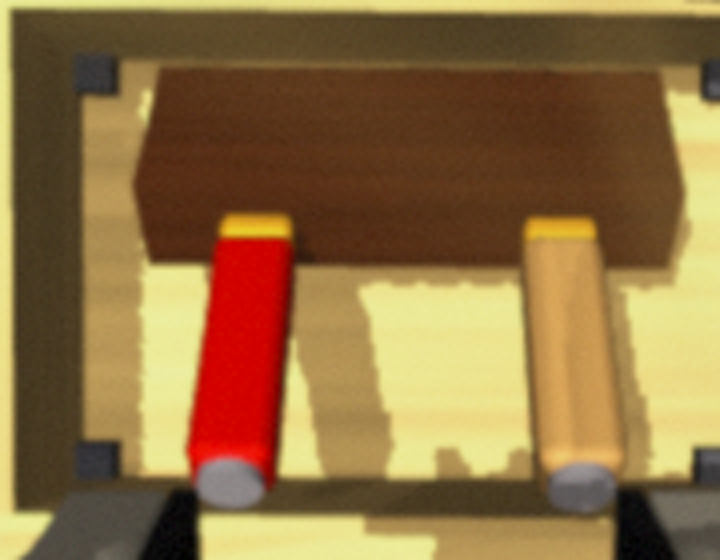

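>>> step_arm(
  commands="0 -25 0 0 0 0; 0 -50 0 0 0 0; 0 -50 0 0 0 0; 0 -30 0 0 0 0; 0 0 0 0 0 0",
)

```text
t: 11.48
eef_pos: [0.5282, 0.0405, 0.3482]
ee_rot: [-3.141, -0.209, -0.147]
force: [-0.1, 0.3, 0.7]
width: 0.0551
```

Run:
```python
from h import *
s=get_state();p=grab_frame("wrist")
import pickle;pickle.dump((s,p),open("v2.pkl","wb"))
cv2.imwrite("pics/w5.png",p["frame"][:,:,::-1])
cv2.imwrite("pics/w5z.png",cv2.resize(p["frame"][120:260,280:460,::-1],None,fx=4,fy=4,interpolation=cv2.INTER_CUBIC))
```

View pics/w5.png

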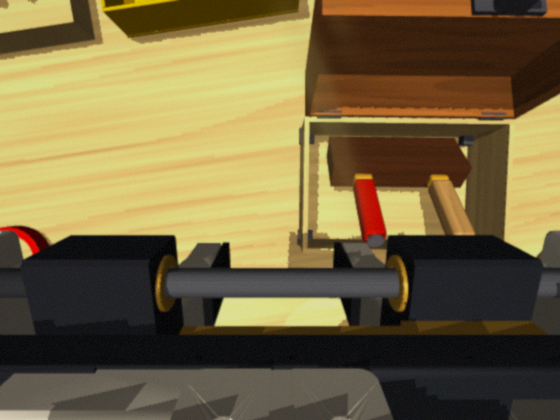

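View pics/w5z.png

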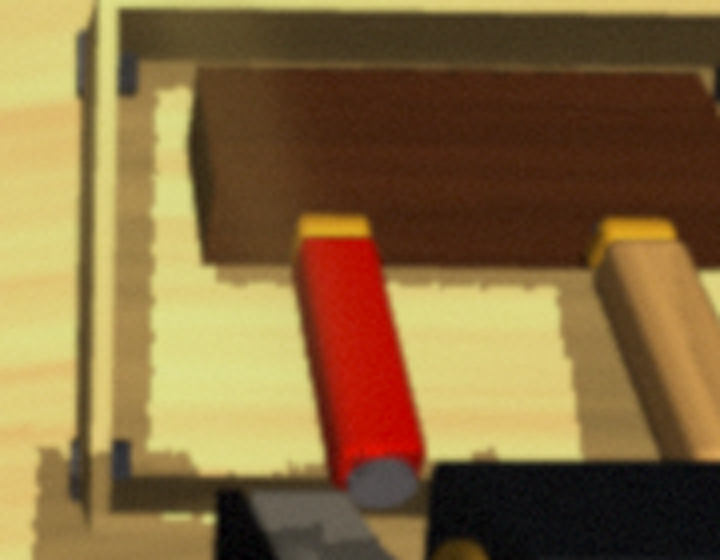

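Run:
```python
from h import *;import pickle
from scipy.optimize import least_squares
v1=pickle.load(open("v1.pkl","rb"));v2=pickle.load(open("v2.pkl","rb"))
X=np.array([[.045,.013,.011],[.045,-.013,.011],[-.0455,0,0]])
f=lambda a,x0:(np.array(a)+.5)/4-.5+[x0,120]
m1=f([(218,238),(293,238),(231,483)],180);m2=f([(297,238),(373,236),(383,482)],280)
def T(v): # chest coords
    o=R.from_euler("z",v[4])*R.from_euler("y",v[3]);return o,C2W(o.apply(X)+v[:3])
def g(v):
    W=T(v)[1];return np.r_[(proj(v1[1],W,v1[0])-m1).ravel(),(proj(v2[1],W,v2[0])-m2).ravel()]
r=least_squares(g,[-.03,.05,.08,.785,0]);print(r.x.round(4),np.degrees(r.x[3:]),r.fun.round(1))
print("butt",r.x[:3]+T(r.x)[0].apply([-.045,0,0]),"world o",C2W(r.x[:3]))
# chest check in view
for v in (v1,v2):
    print(proj(v[1],C2W(np.array([[.085,.13,.095],[-.085,.13,.095],[.085,-.13,.095]])),v[0]).round(1))
```

```text
[-0.0312  0.0497  0.0993  0.7816 -0.002 ] [44.78277867 -0.11240507] [-0.8 -0.1  0.4 -0.1  0.4 -0.2 -0.3 -0.1  0.6  0.5 -0.3  0. ]
butt [-0.06317246  0.04973666  0.13102304] world o [ 0.53092007 -0.06822588  0.0993241 ]
[[175.6 115.9]
 [178.1 252.9]
 [386.9 115.9]]
[[303.4 115.8]
 [302.6 252.7]
 [514.4 116.4]]
```

```bash
cat > ch.py <<'E'
from h import *; from ik import *
o=C2W(np.array([-.0312,.0497,.0993])); ax=R.from_euler("z",V[2]).apply([-np.sqrt(.5),0,np.sqrt(.5)]) # pull-out dir
Rg=tilt(np.radians(-15)); zg=Rg.apply([0,0,1]); G=o-.007*zg
Rf=tilt(np.radians(30))
E
python3 - <<'E'
from ch import *
s=get_state();q=s["q"];pp,r=cur();print(pp,s["t"])
for nm,p,Rt in [("pre",G-.12*zg,Rg),("G",G,Rg),("out",G+.08*ax,Rg),("up",G+.08*ax+[0,0,.12],Rg),("fin",np.array([.48,.13,.36]),Rf)]:
    q,c=ik(p,Rt,q);print(nm,p.round(3),q.round(2),round(c,6))
plan(pp,r,[(G-.12*zg,Rg,6),(G-.03*zg,Rg,4),(G,Rg,4)])
E
```

```text
[0.52799781 0.03951984 0.34824472] 11.525
pre [ 0.563 -0.073  0.222] [ 0.16  0.36 -0.05 -0.08 -1.41  1.28] 0.0
G [ 0.533 -0.068  0.106] [ 0.18  0.42 -0.25 -0.09 -1.15  1.29] 0.0
out [ 0.477 -0.06   0.163] [ 0.21  0.28 -0.31 -0.1  -1.23  1.25] 0.0
up [ 0.477 -0.06   0.283] [ 0.21  0.18 -0.15 -0.09 -1.49  1.23] 0.0
fin [0.48 0.13 0.36] [ 0.96 -0.27 -0.73  0.59 -0.94  0.15] 0.0
4.1 17.7 22.4 -0.000 -0.078 0.000; 5.8 17.7 22.0 -0.000 -0.078 0.000; 7.5 17.7 21.5 -0.000 -0.078 0.000; 9.2 17.7 20.8 -0.000 -0.078 0.000; 10.8 17.7 20.0 -0.000 -0.078 0.000; 12.3 17.7 19.1 -0.000 -0.078 0.000; -0.0 -0.0 22.5 0.000 0.000 0.000; 0.0 -0.0 22.5 0.000 0.000 0.000
-0.0 -0.0 22.5 0.000 0.000 0.000; -0.0 -0.0 22.5 0.000 0.000 0.000; -0.0 0.0 7.5 0.000 0.000 0.000; -0.0 0.0 7.5 0.000 0.000 0.000; 0.0 -0.0 7.5 0.000 0.000 0.000; -0.0 0.0 7.5 0.000 0.000 0.000
```

>>> step_arm(
  commands="4.1 17.7 22.4 0 -0.078 0; 5.8 17.7 22.0 0 -0.078 0; 7.5 17.7 21.5 0 -0.078 0; 9.2 17.7 20.8 0 -0.078 0; 10.8 17.7 20.0 0 -0.078 0; 12.3 17.7 19.1 0 -0.078 0; 0 0 0 0 0 0",
)

```text
t: 12.4
eef_pos: [0.5631, -0.0761, 0.2188]
ee_rot: [3.141, 0.265, -0.153]
force: [0.4, 0.1, 0.3]
width: 0.055
```

Run:
```python
from ch import *
s=get_state();pp,r=cur();print(r.inv().apply(pp-(G-.12*zg)),(r.inv()*Rg).as_rotvec(),s["force"])
p=grab_frame("wrist");f=p["frame"].copy()
oc=R.from_euler("z",V[2])*R.from_euler("y",np.pi/4)
for X in [[.045,.013,.011],[.045,-.013,.011],[-.045,.013,.011],[-.045,-.013,.011],[0,0,.011]]:
    u=proj(p,o+oc.apply(X),s)[0];cv2.circle(f,tuple(int(round(a)) for a in u),3,(0,255,0),-1)
cv2.imwrite("pics/w6.png",f[:,:,::-1])
plan(pp,r,[(G,Rg,6)])
```

```text
[0.00094184 0.00305266 0.00301631] [-0.00066941  0.00353838 -0.0033436 ] [0.40346124 0.14886442 0.26423699]
-0.1 -0.5 19.5 -0.000 0.001 -0.001; -0.1 -0.5 19.5 -0.000 0.001 -0.001; -0.1 -0.5 19.5 -0.000 0.001 -0.001; -0.1 -0.5 19.5 -0.000 0.001 -0.001; -0.1 -0.5 19.5 -0.000 0.001 -0.001; -0.1 -0.5 19.5 -0.000 0.001 -0.001
```

View pics/w6.png

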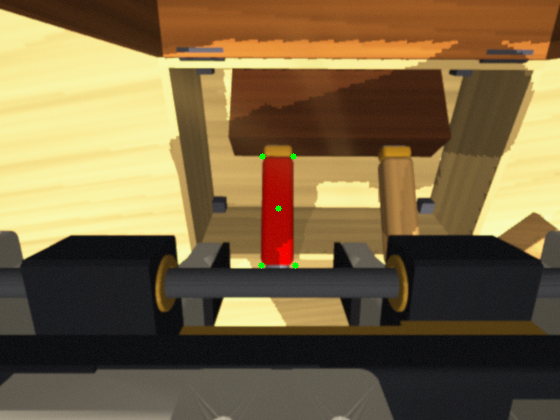

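>>> step_arm(
  commands="-0.1 -0.5 19 0 0 -0.001; -0.1 -0.5 20 0 0 -0.001; -0.1 -0.5 20 0 0 -0.001; -0.1 -0.5 20 0 0 0; -0.1 -0.5 20 0 0 0; -0.1 -0.5 18 0 0 0; 0 0 0 0 0 0; 0 0 0 0 0 0",
)

```text
t: 13.45
eef_pos: [0.5346, -0.0663, 0.1108]
ee_rot: [-3.139, 0.256, -0.145]
force: [0.4, 0.5, 0.6]
width: 0.0551
```

Run:
```python
from ch import *
s=get_state();pp,r=cur();print(r.inv().apply(pp-G),(r.inv()*Rg).as_rotvec(),s["force"],s["width"])
```

```text
[ 0.00025614 -0.00246376 -0.0050055 ] [-0.00113282 -0.00556235  0.00408909] [0.36884782 0.45110793 0.56857746] 0.05513977668312898
```

>>> step_arm(
  commands="0 2.5 5 0 -0.005 0.004; 0 0 0 0 0 0",
)

```text
t: 13.7
eef_pos: [0.5321, -0.0688, 0.1044]
ee_rot: [-3.141, 0.264, -0.151]
force: [0.9, -0.4, -0.3]
width: 0.055
```

>>> step_arm(
  commands="0 0 0 0 0 0; 0 0 0 0 0 0; 0 0 0 0 0 0; 0 0 0 0 0 0; 0 0 0 0 0 0",
  jaw=0,
  grip_force=45,
)

```text
t: 14.32
eef_pos: [0.5322, -0.0686, 0.1044]
ee_rot: [-3.141, 0.264, -0.15]
force: [0.3, -0.6, -0.0]
width: 0.0257
```

Run:
```python
from ch import *
s=get_state();pp,r=cur();print(r.inv().apply(pp-G),(r.inv()*Rg).as_rotvec(),s["force"],s["width"])
plan(pp,r,[(pp+.09*ax,r,8)])
```

```text
[-7.28033172e-05  2.55566892e-04  1.73275503e-03] [-0.00081513  0.00218503 -0.00055251] [ 0.31427477 -0.5532214  -0.04147644] 0.025700397504277456
-9.8 0.0 -5.6 0.000 0.000 0.000; -9.8 0.0 -5.6 0.000 0.000 0.000; -9.8 0.0 -5.6 0.000 0.000 0.000; -9.8 0.0 -5.6 0.000 0.000 0.000; -9.8 0.0 -5.6 0.000 0.000 0.000; -9.8 0.0 -5.6 0.000 0.000 0.000; -9.8 0.0 -5.6 0.000 0.000 0.000; -9.8 0.0 -5.6 0.000 0.000 0.000
```

>>> step_arm(
  commands="-5 0 -2.8 0 0 0; -8.7 0 -5 0 0 0; -8.7 0 -5 0 0 0; -8.7 0 -5 0 0 0",
)

```text
t: 14.82
eef_pos: [0.5064, -0.0647, 0.1304]
ee_rot: [-3.141, 0.264, -0.15]
force: [-0.4, 0.9, -0.2]
width: 0.026
```

>>> step_arm(
  commands="-8.7 0 -5 0 0 0; -8.7 0 -5 0 0 0; -8.7 0 -5 0 0 0; -8.7 0 -5 0 0 0; -8.7 0 -5 0 0 0; -5 0 -2.8 0 0 0; 0 0 0 0 0 0",
)

```text
t: 15.7
eef_pos: [0.4679, -0.0589, 0.1696]
ee_rot: [-3.141, 0.263, -0.15]
force: [0.6, 0.2, -0.5]
width: 0.0254
```

Run:
```python
from ch import *
s=get_state();pp,r=cur();print(pp,s["force"],s["width"],s["t"])
p=grab_frame("wrist");cv2.imwrite("pics/w7.png",p["frame"][:,:,::-1])
p=grab_frame("scene");cv2.imwrite("pics/s7.png",cv2.resize(p["frame"][100:310,140:420,::-1],None,fx=2.5,fy=2.5))
F=np.array([.48,.13,.36]); U=pp+[0,0,.12]
plan(pp,r,[(U,r,6),(F,Rf,10)])
```

```text
[ 0.46791122 -0.05888864  0.16956607] [ 0.59971572  0.24533154 -0.49991746] 0.025445008675604768 15.7
-5.2 -0.0 -19.3 0.000 0.000 0.000; -5.2 -0.0 -19.3 0.000 0.000 0.000; -5.2 -0.0 -19.3 0.000 0.000 0.000; -5.2 -0.0 -19.3 0.000 0.000 0.000; -5.2 -0.0 -19.3 0.000 0.000 0.000; -5.2 -0.0 -19.3 0.000 0.000 0.000; -3.4 -18.9 -6.4 -0.000 0.079 -0.000; -2.9 -18.9 -6.6 -0.000 0.079 -0.000
-2.4 -18.9 -6.8 -0.000 0.079 -0.000; -1.8 -18.9 -7.0 -0.000 0.079 -0.000; -1.3 -18.9 -7.1 -0.000 0.079 -0.000; -0.7 -18.9 -7.2 -0.000 0.079 -0.000; -0.1 -18.9 -7.2 -0.000 0.079 -0.000; 0.4 -18.9 -7.2 -0.000 0.079 -0.000; 1.0 -18.9 -7.2 -0.000 0.079 -0.000; 1.6 -18.9 -7.1 -0.000 0.079 -0.000
```

View pics/w7.png

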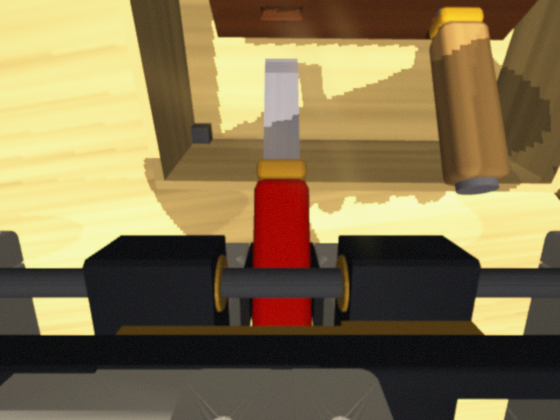

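View pics/s7.png

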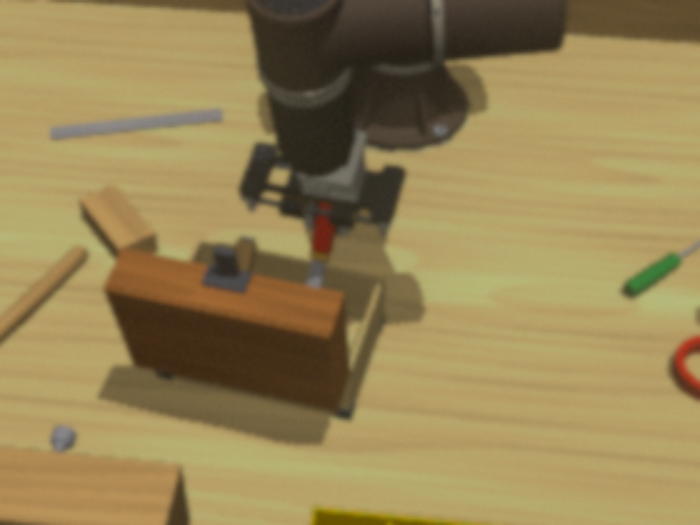

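>>> step_arm(
  commands="-5.2 0 -19.3 0 0 0; -5.2 0 -19.3 0 0 0; -5.2 0 -19.3 0 0 0; -5.2 0 -19.3 0 0 0; -5.2 0 -19.3 0 0 0; -5.2 0 -19.3 0 0 0; -3.4 -18.9 -6.4 0 0.079 0; -2.9 -18.9 -6.6 0 0.079 0",
)

```text
t: 16.8
eef_pos: [0.471, -0.0209, 0.303]
ee_rot: [-3.141, 0.104, -0.151]
force: [-0.6, 0.6, -1.0]
width: 0.0255
```

>>> step_arm(
  commands="-2.4 -18.9 -6.8 0 0.079 0; -1.8 -18.9 -7 0 0.079 0; -1.3 -18.9 -7.1 0 0.079 0; -0.7 -18.9 -7.2 0 0.079 0; -0.1 -18.9 -7.2 0 0.079 0; 0.4 -18.9 -7.2 0 0.079 0; 1 -18.9 -7.2 0 0.079 0; 1.6 -18.9 -7.1 0 0.079 0",
)

```text
t: 17.8
eef_pos: [0.4799, 0.131, 0.3598]
ee_rot: [-3.14, -0.528, -0.151]
force: [0.7, -0.6, -1.2]
width: 0.0257
```

>>> step_arm(
  commands="0 0 0 0 0 0; 0 0 0 0 0 0; 0 0 0 0 0 0; 0 0 0 0 0 0",
)

```text
t: 18.3
eef_pos: [0.4804, 0.1299, 0.3597]
ee_rot: [-3.141, -0.526, -0.152]
force: [0.8, 0.5, -0.1]
width: 0.0259
```

Run:
```python
from ch import *
s=get_state();pp,r=cur();print(pp,s["q"],(r.inv()*Rf).as_rotvec(),s["force"],s["width"],s["t"])
p=grab_frame("wrist");cv2.imwrite("pics/w8.png",p["frame"][:,:,::-1])
import pickle;pickle.dump((s,p),open("v8.pkl","wb"))
p=grab_frame("scene");cv2.imwrite("pics/s8.png",cv2.resize(p["frame"][80:290,140:420,::-1],None,fx=2.5,fy=2.5))
pickle.dump((s,p),open("v8s.pkl","wb"))
```

```text
[0.48042118 0.12985539 0.3596694 ] [ 0.95665762 -0.26583275 -0.73440052  0.58973763 -0.93865973  0.14630692] [ 0.00040575 -0.00191426 -0.00202899] [ 0.80778694  0.45641692 -0.10687638] 0.025871444224665082 18.3
```

View pics/w8.png

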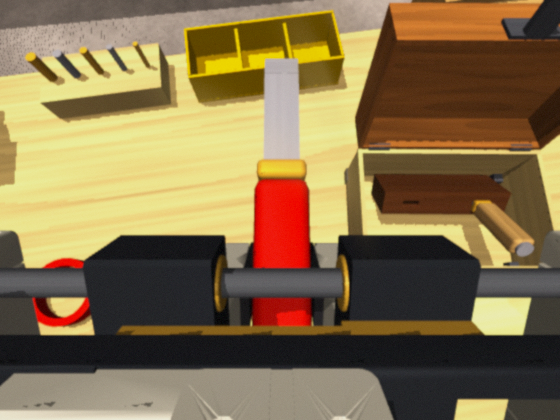

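View pics/s8.png

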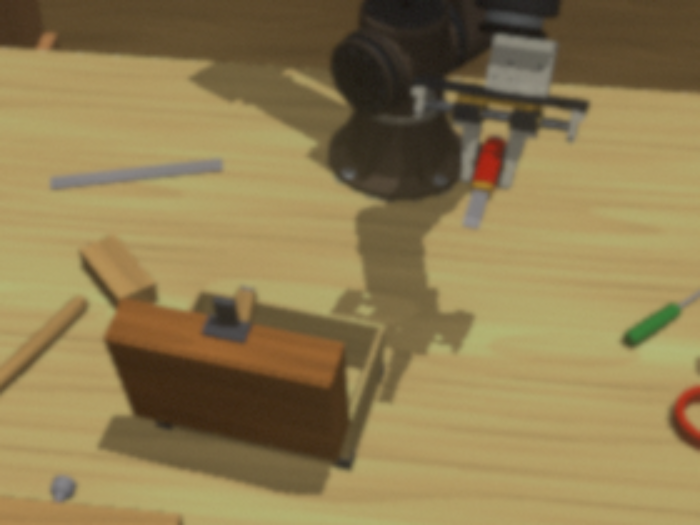

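Run:
```python
from ch import *;import pickle
s,p=pickle.load(open("v8.pkl","rb"));s2,ps=pickle.load(open("v8s.pkl","rb"))
pos=s["eef_pos"];r=R.from_euler("xyz",s["ee_rot"])
# chisel origin in grasp: at grip tcp off from o
Gact=np.array([.5322,-.0686,.1044]);rg=R.from_euler("xyz",[-3.141,.264,-.15])
off=rg.inv().apply(o-Gact);oo=pos+r.apply(off)
oc0=R.from_euler("z",V[2])*R.from_euler("y",.7816)
rel=rg.inv()*oc0; oc=r*rel
print("origin",oo,"x axis",oc.apply([1,0,0]),"z",oc.apply([0,0,1]))
X=np.array([[.115,.009,-.0025],[.115,-.009,-.0025],[.110,0,.0025],[.045,.013,.011],[.045,-.013,.011]])
for d in (-5,0,5):
    o2=oc*R.from_euler("y",np.radians(d))
    print(d,proj(p,oo+o2.apply(X),s).round(1).tolist(),"scene",proj(ps,oo+o2.apply([[.115,0,0],[.05,0,.008],[-.045,0,0]])).round(1).tolist())
print(recognise)
cv2.imwrite("pics/s8z.png",cv2.resize(ps["frame"][125:175,310:380,::-1],None,fx=10,fy=10,interpolation=cv2.INTER_CUBIC))
cv2.imwrite("pics/w8z.png",cv2.resize(p["frame"][40:200,220:340,::-1],None,fx=4,fy=4,interpolation=cv2.INTER_CUBIC))
```

```text
origin [0.48313426 0.12964794 0.35516273] x axis [ 0.9885037  -0.15098953  0.00791219] z [-0.00780158  0.0013249   0.99996869]
-5 [[264.6, 57.4], [297.7, 57.4], [281.2, 59.9], [253.2, 175.3], [309.2, 175.3]] scene [[328.2, 169.0], [332.7, 153.6], [338.0, 138.8]]
0 [[265.5, 69.7], [296.9, 69.7], [281.2, 71.3], [253.9, 176.0], [308.5, 176.0]] scene [[327.8, 172.0], [332.5, 155.0], [338.1, 137.7]]
5 [[266.2, 81.9], [296.1, 81.9], [281.2, 82.7], [254.6, 177.4], [307.8, 177.4]] scene [[327.5, 174.7], [332.3, 156.4], [338.3, 136.6]]
<function make.<locals>.keyed.<locals>.call at 0x7f6abca7cc20>
```

View pics/s8z.png

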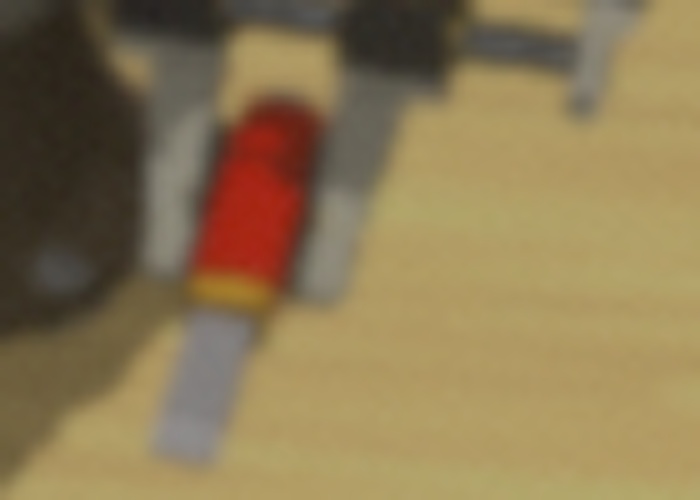

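View pics/w8z.png

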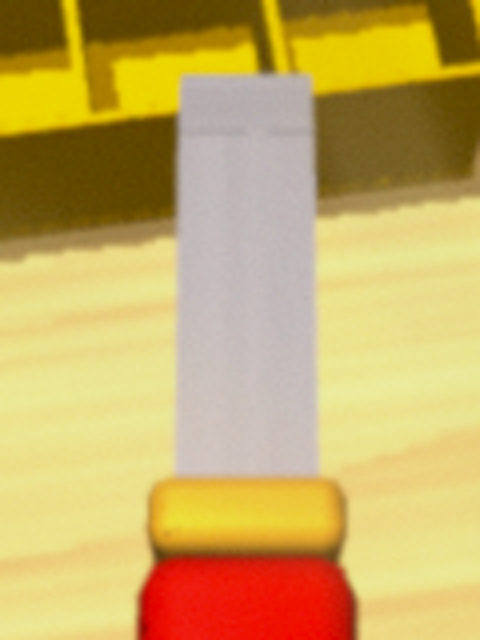

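```bash
cat > fit8.py <<'E'
from ch import *;import pickle
s,p=pickle.load(open("v8.pkl","rb"));s2,ps=pickle.load(open("v8s.pkl","rb"))
pos=s["eef_pos"];r=R.from_euler("xyz",s["ee_rot"])
g=pos+.006*r.apply([0,0,1])
oc0=R.from_euler("z",V[2])
w=lambda a:(np.array(a)+.5)/4-.5+[220,40]
sc=lambda a:(np.array(a)+.5)/10-.5+[310,125]
for zt in (-.0025,0,.0025):
  XW=np.array([[.115,.009,zt],[.115,-.009,zt],[.055,.009,.0025],[.055,-.009,.0025],[.045,.012,.011],[.045,-.012,.011]])
  mw=w([(180,73),(313,73),(177,476),(318,476),(148,557),(350,557)])
  XS=np.array([[.115,.009,zt],[.115,-.009,zt],[-.045,0,.009]])
  ms=sc([(218,462),(150,452),(287,97)])
  def f(v):
    o2=oc0*R.from_euler("zyx",[v[4],v[3],0]);O=g+v[:3]
    return np.r_[(proj(p,O+o2.apply(XW),s)-mw).ravel(),(proj(ps,O+o2.apply(XS))-ms).ravel()]
  q=least_squares(f,np.zeros(5));print(zt,q.x[:3].round(4),np.degrees(q.x[3:]).round(1),q.fun.round(1),"std pitch",np.degrees(np.sqrt(np.linalg.inv(q.jac.T@q.jac)[3,3])))
E
python3 fit8.py
```

```text
-0.0025 [-0.0007 -0.0001  0.0003] [-5.8  0.1] [-0.  -0.2 -0.  -0.3 -0.4  2.9  0.7  2.7 -0.8 -2.4  0.5 -2.5  0.1 -0.6
  0.2 -0.8 -0.1  1.9] std pitch 0.7167258610412378
0 [-0.0005 -0.0001  0.0001] [-4.6  0.1] [-0.  -0.3 -0.  -0.4 -0.2  3.2  0.5  3.1 -0.5 -2.6  0.3 -2.8  0.1 -0.5
  0.2 -0.7 -0.1  1.8] std pitch 0.7331215606283474
0.0025 [-0.0002 -0.0002 -0.0001] [-3.4  0.1] [ 0.  -0.5 -0.1 -0.5 -0.1  3.6  0.4  3.5 -0.3 -2.8  0.1 -3.   0.  -0.4
  0.2 -0.6 -0.1  1.6] std pitch 0.749225099233617
```

Run:
```python
from ch import *
s=get_state();q0=s["q"];pp,r=cur()
ps=grab_frame("scene");a,b=ext(ps);print("cam",-a.T@b)
for d in (60,75,90,-45,-60,-90):
  for pos in ([.48,.13,.36],[.5,.2,.36],[.55,.1,.36]):
    Rt=R.from_euler("z",np.radians(d))*Rf;q,c=ik(np.array(pos),Rt,q0,4);print(d,pos,round(c,5),q.round(2))
```

```text
cam [1.52355765 0.08064351 1.14331488]
60 [0.48, 0.13, 0.36] 0.0 [ 0.51 -0.22 -0.38 -0.24 -0.93  2.06]
60 [0.5, 0.2, 0.36] 0.0 [ 0.66 -0.17 -0.38 -0.16 -0.86  1.88]
60 [0.55, 0.1, 0.36] 0.0 [ 0.34 -0.08 -0.23 -0.32 -0.98  2.25]
75 [0.48, 0.13, 0.36] 0.0 [ 0.37 -0.13 -0.25 -0.41 -1.11  2.49]
75 [0.5, 0.2, 0.36] 0.0 [ 0.52 -0.1  -0.24 -0.36 -1.02  2.34]
75 [0.55, 0.1, 0.36] 0.0 [ 0.24  0.   -0.11 -0.45 -1.16  2.61]
90 [0.48, 0.13, 0.36] 0.0 [ 0.28 -0.05 -0.14 -0.49 -1.28  2.81]
90 [0.5, 0.2, 0.36] 0.0 [ 0.42 -0.02 -0.12 -0.47 -1.2   2.68]
90 [0.55, 0.1, 0.36] 0.0 [ 0.18  0.08 -0.01 -0.51 -1.33  2.9 ]
-45 [0.48, 0.13, 0.36] 0.0 [ 1.   -0.04 -0.52  0.5  -1.32 -0.55]
-45 [0.5, 0.2, 0.36] 0.0 [ 1.04  0.07 -0.41  0.49 -1.35 -0.58]
-45 [0.55, 0.1, 0.36] 0.0 [ 0.83  0.04 -0.46  0.55 -1.23 -0.42]
-60 [0.48, 0.13, 0.36] 0.0 [ 0.97  0.05 -0.41  0.43 -1.44 -0.72]
-60 [0.5, 0.2, 0.36] 0.0 [ 1.01  0.15 -0.3   0.42 -1.47 -0.75]
-60 [0.55, 0.1, 0.36] 0.0 [ 0.81  0.12 -0.35  0.48 -1.37 -0.6 ]
-90 [0.48, 0.13, 0.36] 0.0 [ 0.86  0.19 -0.19  0.27 -1.64 -1.05]
-90 [0.5, 0.2, 0.36] 0.0 [ 0.91  0.28 -0.06  0.25 -1.69 -1.09]
-90 [0.55, 0.1, 0.36] 0.0 [ 0.73  0.27 -0.11  0.32 -1.61 -0.94]
```

Run:
```python
from ch import *
pp,r=cur();Rt=R.from_euler("z",np.radians(-75))*Rf
plan(pp,r,[([.48,.2,.36],Rt,10)])
```

```text
-0.9 -6.9 -0.6 -0.066 -0.000 0.113; -1.7 -6.7 -1.0 -0.066 -0.000 0.113; -2.4 -6.4 -1.5 -0.066 -0.000 0.113; -3.1 -6.0 -1.9 -0.066 -0.000 0.113; -3.8 -5.5 -2.2 -0.066 -0.000 0.113; -4.4 -4.8 -2.6 -0.066 -0.000 0.113; -4.9 -4.1 -2.9 -0.066 -0.000 0.113; -5.3 -3.4 -3.1 -0.066 -0.000 0.113
-5.6 -2.5 -3.3 -0.066 -0.000 0.113; -5.9 -1.7 -3.4 -0.066 -0.000 0.113
```

>>> step_arm(
  commands="-0.9 -6.9 -0.6 -0.066 0 0.113; -1.7 -6.7 -1 -0.066 0 0.113; -2.4 -6.4 -1.5 -0.066 0 0.113; -3.1 -6 -1.9 -0.066 0 0.113; -3.8 -5.5 -2.2 -0.066 0 0.113; -4.4 -4.8 -2.6 -0.066 0 0.113; -4.9 -4.1 -2.9 -0.066 0 0.113; -5.3 -3.4 -3.1 -0.066 0 0.113",
)

```text
t: 19.45
eef_pos: [0.48, 0.1869, 0.3598]
ee_rot: [3.139, -0.527, -1.2]
force: [0.8, 0.2, -0.6]
width: 0.0255
```

>>> step_arm(
  commands="-5.6 -2.5 -3.3 -0.066 0 0.113; -5.9 -1.7 -3.4 -0.066 0 0.113; 0 0 0 0 0 0; 0 0 0 0 0 0; 0 0 0 0 0 0; 0 0 0 0 0 0",
)

```text
t: 20.2
eef_pos: [0.4796, 0.2, 0.3604]
ee_rot: [3.139, -0.527, -1.457]
force: [-0.7, 0.1, -0.8]
width: 0.0258
```

Run:
```python
from ch import *
s=get_state();pp,r=cur();Rt=R.from_euler("z",np.radians(-75))*Rf;print(pp,(r.inv()*Rt).as_rotvec(),s["t"],s["width"])
ps=grab_frame("scene");g=pp+.006*r.apply([0,0,1])
u=proj(ps,g)[0];print(u)
x0,y0=int(u[0])-40,int(u[1])-30
print(x0,y0)
for d in (0,5):
  O=R.from_euler("z",V[2]-np.radians(75))*R.from_euler("y",-np.radians(d))
  print(d,((proj(ps,g+O.apply([[.115,0,0],[.055,0,0],[.045,0,0],[-.045,0,0]]))-[x0,y0]+.5)*10-.5).round(0).tolist())
cv2.imwrite("pics/s9z.png",cv2.resize(ps["frame"][y0:y0+60,x0:x0+80,::-1],None,fx=10,fy=10,interpolation=cv2.INTER_CUBIC))
```

```text
[0.47960324 0.19999595 0.36037927] [ 0.00139416 -0.00314074  0.00139149] 20.2 0.025830276152751092
[359.27957967 147.76722086]
319 117
0 [[2.0, 310.0], [213.0, 311.0], [248.0, 311.0], [566.0, 313.0]]
5 [[6.0, 282.0], [216.0, 298.0], [251.0, 300.0], [563.0, 324.0]]
```

View pics/s9z.png

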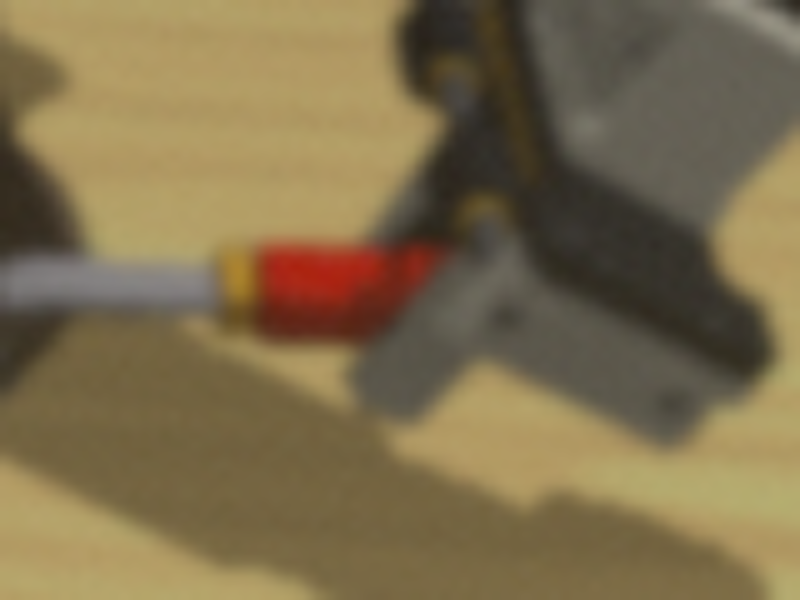

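Run:
```python
from ch import *
import pickle
s=get_state();pp,r=cur();g=pp+.006*r.apply([0,0,1])
F=np.mean([grab_frame("scene")["frame"].astype(float) for _ in range(4)],0);ps=grab_frame("scene")
np.save("f9.npy",F)
cv2.imwrite("pics/s10.png",cv2.resize(F[117:177,299:379,::-1].astype(np.uint8),None,fx=10,fy=10,interpolation=cv2.INTER_CUBIC))
rows=np.arange(130,165)
red=F[:,:,0]-F[:,:,1]-0.2*F[:,:,0]; yel=F[:,:,0]-F[:,:,2]
for c in range(300,362):
    col=yel[rows,c] if c<342 else red[rows,c]
    print(c,col.round(0).astype(int).tolist()[8:24])
```

```text
300 [22, 24, 23, 24, 24, 24, 25, 24, 25, 24, 26, 25, 25, 27, 29, 28]
301 [22, 22, 22, 23, 23, 24, 24, 24, 24, 25, 24, 24, 25, 28, 29, 29]
302 [21, 24, 22, 22, 24, 23, 24, 22, 24, 24, 24, 25, 24, 28, 28, 29]
303 [22, 22, 22, 22, 22, 22, 22, 22, 23, 24, 24, 24, 24, 25, 29, 29]
304 [22, 22, 23, 22, 22, 22, 22, 23, 23, 22, 22, 24, 24, 25, 28, 28]
305 [22, 22, 22, 22, 21, 22, 23, 21, 22, 23, 22, 23, 24, 24, 25, 28]
306 [22, 21, 21, 22, 22, 22, 22, 22, 22, 22, 22, 24, 23, 24, 25, 26]
307 [20, 21, 21, 22, 22, 21, 22, 22, 21, 24, 22, 22, 22, 24, 24, 26]
308 [22, 22, 23, 22, 22, 22, 22, 22, 22, 21, 22, 24, 23, 23, 24, 24]
309 [21, 20, 22, 22, 22, 21, 22, 24, 22, 23, 23, 23, 23, 23, 24, 24]
310 [22, 21, 22, 22, 22, 22, 23, 23, 23, 22, 22, 23, 22, 23, 24, 24]
311 [20, 20, 21, 22, 22, 21, 22, 22, 22, 22, 23, 24, 24, 24, 24, 24]
312 [22, 21, 21, 21, 22, 21, 22, 22, 22, 22, 23, 23, 23, 21, 22, 22]
313 [20, 21, 21, 21, 20, 22, 21, 22, 22, 22, 24, 22, 19, 16, 15, 18]
314 [20, 21, 22, 22, 22, 21, 21, 21, 21, 23, 22, 20, 15, 10, 10, 13]
315 [20, 21, 21, 20, 21, 21, 20, 21, 22, 22, 22, 18, 13, 8, 8, 9]
[... 2468 characters left out ...]
 100, 97, 86, 65, 48, 39, 26, 4, -10, -13]
353 [-12, -11, -4, 25, 69, 95, 99, 91, 79, 60, 44, 36, 25, 4, -10, -12]
354 [-13, -12, -4, 23, 68, 95, 94, 79, 64, 50, 39, 34, 26, 6, -8, -12]
355 [-13, -11, -5, 22, 68, 93, 89, 70, 53, 44, 36, 31, 21, 5, -8, -12]
356 [-13, -11, -6, 21, 63, 85, 82, 64, 50, 42, 34, 24, 11, -2, -11, -14]
357 [-13, -12, -7, 15, 49, 67, 65, 57, 48, 39, 28, 12, -2, -10, -13, -14]
358 [-13, -12, -6, 16, 41, 54, 54, 51, 44, 32, 14, 0, -10, -13, -14, -14]
359 [-12, -10, -2, 23, 51, 62, 59, 50, 35, 16, -1, -10, -14, -14, -13, -14]
360 [-10, -6, 2, 30, 62, 72, 65, 42, 18, 0, -9, -13, -14, -14, -14, -13]
361 [-7, -5, 2, 28, 54, 58, 45, 21, 0, -10, -14, -14, -14, -14, -14, -13]
```

View pics/s10.png

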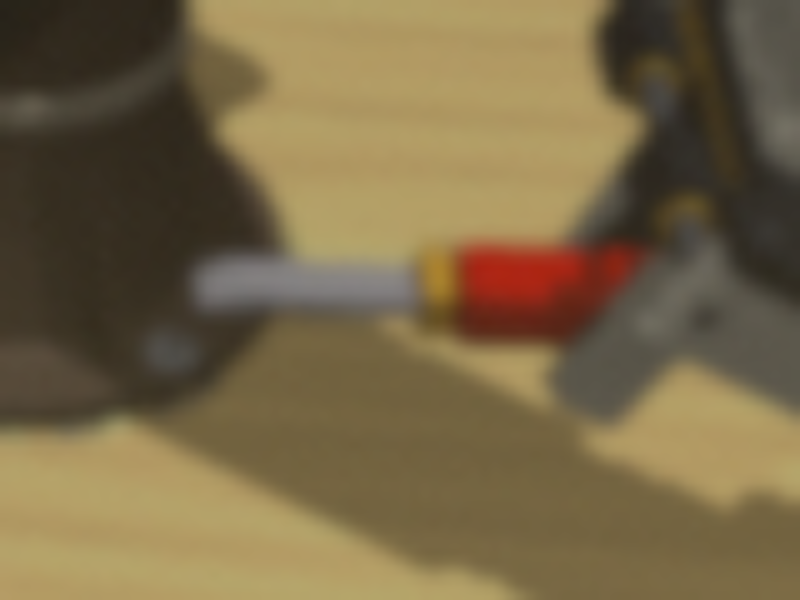

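>>> step_arm(
  commands="0 0 0 0 -0.025 0; 0 0 0 0 -0.024 0; 0 0 0 0 0 0; 0 0 0 0 0 0; 0 0 0 0 0 0; 0 0 0 0 0 0",
)

```text
t: 21.25
eef_pos: [0.4799, 0.2003, 0.3599]
ee_rot: [3.139, -0.479, -1.458]
force: [0.4, 0.3, -1.4]
width: 0.0255
```

```bash
cat > slope.py <<'E'
from ch import *
from scipy.optimize import least_squares
s=get_state();pp,r=cur();print(pp,s["t"],s["ee_rot"],s["width"])
L=[grab_frame("scene") for _ in range(4)];F=np.mean([l["frame"].astype(float) for l in L],0);ps=L[0]
g=pp+.006*r.apply([0,0,1])
def cross(v,half,i0,rising):
    for i in range(i0,len(v)-1):
        a,b=v[i],v[i+1]
        if (a<half<=b) or (a>half>=b): return i+(half-a)/(b-a)
yel=F[:,:,0]-F[:,:,2];red=.8*F[:,:,0]-F[:,:,1]
def edge(img,c,mid,up):
    v=img[:,c];rng=range(mid,mid-12,-1) if up else range(mid,mid+12)
    ref=v[mid-10:mid-6].mean() if up else v[mid+6:mid+9].mean()
    inn=v[mid];h=(ref+inn)/2
    prev=None
    for i in rng:
        if prev is not None and (v[prev]-h)*(v[i]-h)<=0: return prev+(h-v[prev])/(v[i]-v[prev])*(i-prev)
        prev=i
m=145
for nm,img,cs,up in [("blade up",yel,range(329,338),1),("blade low",yel,range(326,335),0),("handle up",red,range(347,356),1)]:
    e=[edge(img,c,m,up) for c in cs];k=np.polyfit(list(cs),e,1);print(nm,np.degrees(np.arctan(k[0])).round(2),np.round(e,2))
yw=V[2]-np.radians(75)
for d in (-3,0,3,6):
  O=R.from_euler("z",yw)*R.from_euler("y",-np.radians(d))
  o=[]
  for X in ([[.09,.009,.0025],[.057,.009,.0025]],[[.045,-.013,.011],[0.02,-.013,.011]],[[.1,.009,-.0025],[.06,.009,-.0025]]):
    u=proj(ps,g+O.apply(X));o.append(np.degrees(np.arctan((u[1]-u[0])[1]/(u[1]-u[0])[0])).round(2))
  print(d,o)
cv2.imwrite("pics/s11.png",cv2.resize(F[117:177,299:379,::-1].astype(np.uint8),None,fx=10,fy=10,interpolation=cv2.INTER_CUBIC))
E
python3 slope.py
```

```text
[0.47985583 0.2003217  0.35987888] 21.25 [ 3.13867474 -0.47862736 -1.45754888] 0.02545894106341673
blade up 0.52 [143.58 143.69 143.72 143.69 143.73 143.73 143.69 143.71 143.71]
blade low 1.33 [149.35 149.39 149.48 149.52 149.52 149.56 149.55 149.54 149.54]
handle up -3.82 [141.93 141.92 141.94 141.9  141.89 141.84 141.67 141.5  141.39]
-3 [np.float64(-2.12), np.float64(-2.16), np.float64(-2.11)]
0 [np.float64(0.26), np.float64(0.26), np.float64(0.26)]
3 [np.float64(2.67), np.float64(2.7), np.float64(2.67)]
6 [np.float64(5.12), np.float64(5.19), np.float64(5.11)]
```

View pics/s11.png

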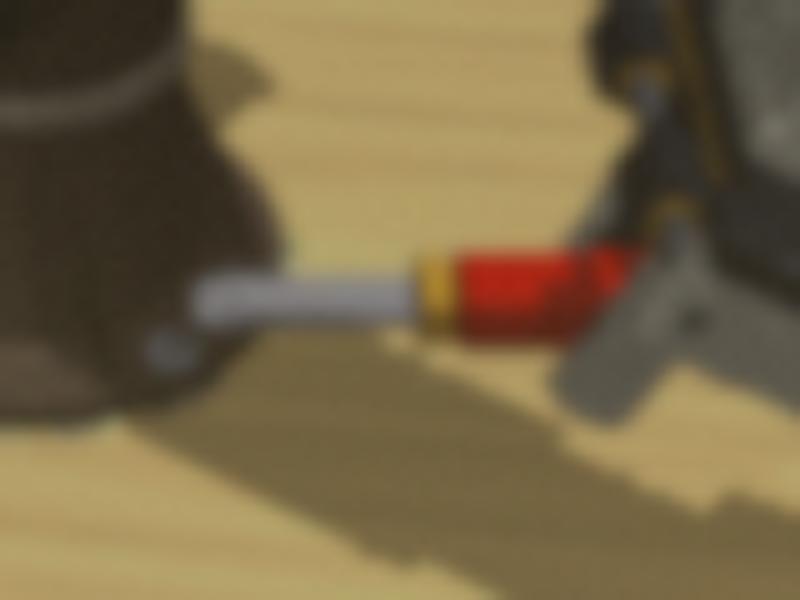

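Run:
```python
from h import *
p=grab_frame("top");cv2.imwrite("pics/top12.png",p["frame"][:,:,::-1]);s=get_state();print(s["qd"].round(3),s["force"])
p=grab_frame("scene");cv2.imwrite("pics/scene12.png",p["frame"][:,:,::-1])
```

```text
[-0.    -0.002  0.001  0.001  0.001  0.001] [ 0.65153574 -0.49399008 -0.77537904]
```

View pics/top12.png

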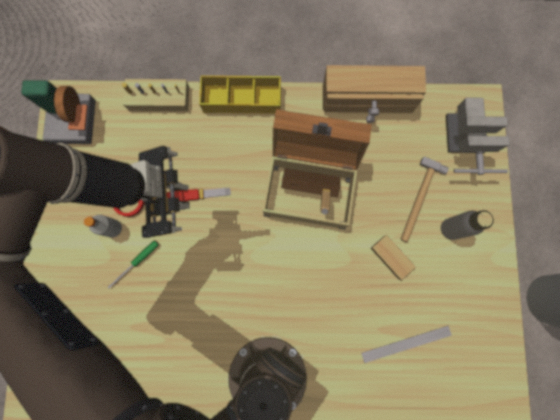

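View pics/scene12.png

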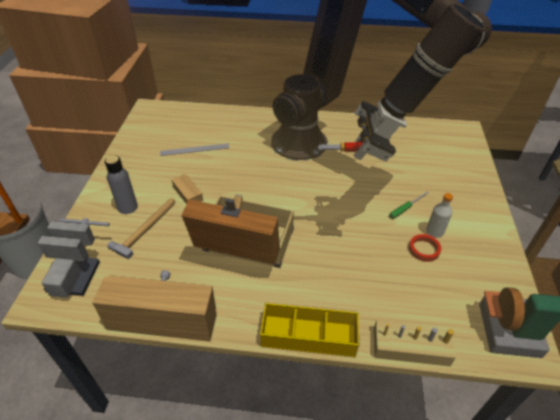

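The lid lies back, the wooden chisel is in its slot (about (325,200) in the top view), and the other things are where they were. The red chisel is held clear at about (205,193), with the arm at rest. I hand the job in.

Run:
```python
from station import *
print(job_done());s=get_state();print(s["t"],s["eef_pos"],s["width"])
```

```text
the job is handed in; nothing more can be done
None
the job is handed in; nothing more can be done
```

I opened the lid by its tab to 1.72 rad and let it fall back on its stop. I then drew the red chisel out of the left slot along its own length. I handed the job in at about 21.5 s with the gripper holding the chisel level, bevel up, about 0.35 m above the bench.

- **Last views:** the lid was lying back and the wooden chisel was in its slot. The other things looked unmoved, nothing was near the red chisel, and the arm was at rest.
- **Forces:** readings at the end of each move stayed below about 7 N.
- **Grip:** the jaws closed on the handle at about 25.5 mm against its 26 mm width.
- **Level check:** the first checks disagreed. The grasp geometry gave about level, the wrist picture 3–6° nose-up, and a side-on scene picture about 2° nose-up. I turned the chisel 2.8° nose-down. The side-on picture then showed the blade's edges within about 1.5° of level. The fit to the handle's top edge was unusable, because a finger hid part of it.

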